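# Put the rice paddle away in the latched utensil case

### The arm

A 6-joint arm with a two-finger parallel gripper is mounted at the origin on the work surface. World frame = base frame: x ahead of the robot, y to its left, z up, the work surface at z = 0. Lengths are in mm, angles in rad, forces in N, time in s.
With the tool pointing down it reaches from about 200 to 875 mm from the base axis. Payload 3.4 kg.
Tool frame: the origin (TCP) lies at the very end of the fingers, on their centre line; the grasp point (between the pads) lies 19 mm behind it; y points along the fingers, z is the direction in which the jaws open and shut, and the axes are right-handed (so a half turn about y gives the same grasp; the last joint's range is limited). The gripper opens to 94 mm and grips with 3 to 60 N. Pads are 16 mm wide; open, the fingers measure 119 mm over their backs; the gripper's body (75 mm by 177 mm) begins 78 mm behind the grasp point.
Start: joints at [1.005, 0.276, 1.505, -0, 1.361, -0.121], TCP at [247.431, 519.079, 205.493] pointing down, gripper open.
Joint ranges: [-2.89, 2.89], [-0.75, 2.08], [0.22, 2.7], [-1.18, 4.32], [0.11, 2.71], [-2.7, 2.7]. Speed limits (rad/s): [2.57, 2.57, 3.14, 3.14, 3.14, 3.14].

### API

Orientations are given as [roll, pitch, yaw] about the fixed x, y, z axes, in that order (R = Rz(yaw) Ry(pitch) Rx(roll)).
In Python, from cell import bot gives the robot as it stands.
- The arm moves only by the tool step_arm, never from a script. Its argument "series" is a list of rows, each a list of 7 numbers: the opening, from 0 (shut) to 1 (fully open), then the shift along the tool's x, y, z in mm, then the turn, a rotation vector about the tool's x, y, z in degrees. A call has exactly 8 rows; each row is the pose to reach, as a shift and turn from the pose measured when the call began, along the tool's axes at that moment; what a row does not reach only later rows make up. A row lasts 1/12 s, in which the tool goes at most 41.7 mm and 7.16 degrees, less where a joint would pass 70% of its speed; a pose out of reach is approached as far as the arm can. A call with a gripper value outside its range is refused whole. The fingers move at their own pace and stop on an object; "squeeze" is the grip in N (left out, the last holds). Time passes only in rows, so rows that repeat a pose let the fingers close, or fill a call up. It gives the time, the measured TCP pose, the force and the opening at its end, in the units of the state.
- bot.observe(): the state, without advancing time (a new reading comes with each control period).
- bot.grab_frame(name): name is "scene" or "top" or "wrist"; returns the picture (420x560x3 uint8, red, green, blue); there is no depth.
- bot.camera_model(name): a dict with "fx", "fy", "cx", "cy" (pixels), "extrinsics" (4x4, takes a point from world to camera coordinates). Camera axes: x right, y down, z forward; pixel columns grow to the right and rows downward; lengths in mm; the calibration is good to about 2 mm. A picture is of the moment at which its call begins: read the wrist's pose just before it. camera_model takes no time and is no camera call; for the wrist camera it gives the pose at the moment of the call.
- bot.sign_off(): hands the job in, once; it reports no verdict.
The state is a dict: "time": time; "joints": joint angles; "joint_velocities": joint speeds; "tau": joint torques, N m; "tcp_pos": TCP position; "tool_rot": TCP orientation; "wrist_force": force on the tool from outside, world axes, zero at the start; "moment": the same for the moment, N m; "gripper_width": opening from 0.0 (shut) to 1.0 (fully open).
Only numpy, scipy, OpenCV 4.12 (cv2) and the standard library are available. Lean on these libraries where they do the work, as an engineer would, in place of code of your own. Each camera call takes 0.05 s, during which the arm holds its last target.

### The job

Swing the latch lever of the white utensil case clear and open its lid wide, then take the rice paddle (the utensil with the broad round head, not the narrow straight spatula) from the dish drainer and lay it, without dropping it, flat on the ribs in the case. Shut the lid again completely and swing the latch lever fully back over it. Leave the spatula and all the other dishes where they stand.

Things in the scene. Friction and masses are not known exactly. Their poses are not given: they have to be found in the camera images.
- case: White plastic utensil case, an open box 130 (its x) x 240 (its y) x 60 mm high, walls and floor 5 mm, fixed to the ledge. Origin: centre of its underside; x points from its front (latch side, towards the robot) to its back (hinge side), z up.
- case_ribs (a point): Centre of the case at rib-top height, 18 mm above its underside. Two ribs 6 mm thick run along the case's x at its y = -55 and +55 mm: the utensil lies across them, along the case's y, either way round. Clear space inside 120 x 230 mm.
- lid (a joint): Lid angle in rad: 0 shut, grows to 1.9 as the front edge swings up and back. Stiff hinge (about 0.25 N m of friction): it stays where it is left, also when part open, so it must be pushed all the way down. Mass 0.2 kg. Cannot rise while the latch lever is over it.
- lid_hinge (a point): On the lid's hinge line, at the middle of the case's rear top edge: case x +65, y 0, z 60 mm. The line runs along the case's y. The lid is a plate 6 mm thick reaching 133 mm forward from it (shut: top face 66 mm above the case's underside).
- lid_fin (a point): Grip point on the lid's fin: 118 mm forward of the hinge line and 36 mm above it when shut; turns with the lid. The fin is an upright grey plate 10 mm thick (across case y), 22 mm long (case x), 42 mm high above the lid's top face; this point is 12 mm below its top. Pinched across its 10 mm it can turn between the finger pads as the lid swings.
- latch (a joint): Latch lever angle (rad) about an upright pivot: 0 to 0.12 at the start, the lever pointing to the case's +x over the lid; grows to 2.2 as it swings counter-clockwise seen from above, to the case's +y, away from the fin. The lid is free of it from about 1.45. Friction 0.05 N m; it stays where it is left.
- latch_pivot (a point): The latch's upright pivot axis, at mid thickness of the lever: case x -85, y +60, z 71.5 mm (20 mm in front of the case's front wall).
- latch_peg (a point): Point on the axis of the latch's upright round steel peg, 52 mm from the pivot. The peg is 12 mm in diameter and stands 36 mm above the lever's top face; this point is 18 mm above that face. The lever is a flat steel bar 60 x 12 x 6 mm lying 2.5 mm above the lid's top face.
- drainer: Blue plastic dish drainer, tray 270 (its x) x 340 (its y) mm, 12 mm thick, fixed. Origin: centre of its underside, z up. It has two sloping utensil rests, at y = -100 and +15 mm; a utensil in a rest lies along the drainer's x, rising towards +x at 30 degrees, handle end low.
- rail (a point): Middle of the front one of two level steel rails, 10 mm thick, that cross above the drainer along its y, at its x = 0 and +90 mm, 245 mm above its underside (end posts at y = -167 and +167 mm). They bar a gripper coming straight down on the utensils: reach in under the front rail, tilted, from the drainer's -x side.
- paddle: Loose wooden rice paddle, 60 g, 190 mm long, 9 mm thick: handle 18 mm wide from x = -95 to +22 mm, then a blade 44 mm wide with a round head 56 mm wide ending at x = +95. Origin: mid-length on its underside; x towards the blade, z out of its upper face. At the start it lies in either of the two rests, x up-slope, sloping 30 degrees.
- paddle_grip (a point): Good grip across the handle's 18 mm width: paddle x +5, y 0, z +4.5 mm (mid thickness). In the rest the paddle is held by a stop at its low end, supports under x = -85 to -65 (with side lips 8 mm high) and under x = +53 to +67; between them it is free, at least 40 mm clear below the grip.
- spatula: Loose wooden spatula in the other rest: same length, thickness and handle, with a straight blade 32 mm wide. Leave it.
- tumbler: Glass tumbler, 66 mm wide, 100 mm high, standing in the drainer. Origin: centre of its underside. Leave it.
- saucer: Small green ceramic saucer, 90 mm wide, 18 mm high, lying in the drainer. Origin: centre of its underside. Leave it.
- rice_bowl: Steel rice bowl, 110 mm wide, 55 mm high, on the ledge. Origin: centre of its underside. Leave it.
- chopstick_cup: Wooden cup with chopsticks, 72 mm wide, 190 mm high over the sticks. Origin: centre of its underside. Leave it.
- mug: White mug, 80 mm wide, 90 mm high. Origin: centre of its underside. Leave it.
Things that resemble listed ones, but are neither listed nor needed, are in the scene too. What is shaped like the paddle but blue or red is not meant.

How it is judged:
By the outcome, as a careful person would: the job done as asked, in the order asked, and still so for the second after the job is handed in, with the robot touching nothing.
It also fails if it takes over 72 s, if anything falls off the work surface, if the arm or the gripper's body presses on something with over 40 N, if the wrist force passes 120 N, or if a joint passes its speed limit or range.

## Working session

There is one attempt and no reset: what is moved stays moved. The work goes in short steps, Python scripts to look and compute and a tool call to move; the robot and the scene stay as the last step left them, time stands still between calls to the robot, and variables do not carry over. Pictures are saved under pics/ and viewed, and the job is handed in when it is done.

Besides the shell and the picture viewer there is one more tool, called after "Emit:" as a command line: name --pt "numbers of a row" for each row, then --argument value for the rest. step_arm: Moves the arm, as the interface text tells. Its arguments: {"type":"object","properties":{"series":{"type":"array"},"squeeze":{"type":"number"}},"required":["series"]}

```bash
ls; mkdir -p pics
python3 - <<'E'
from cell import bot
import cv2
print(bot.observe())
for n in ["scene","top","wrist"]:
    m=bot.camera_model(n); print(n,m)
    im=bot.grab_frame(n); cv2.imwrite(f"pics/{n}0.png",im[:,:,::-1])
E
```

```text
pics
{'time': 0.0, 'joints': array([ 1.00506868e+00,  2.76573873e-01,  1.50610992e+00, -3.18745765e-05,
        1.36070325e+00, -1.21014107e-01]), 'joint_velocities': array([ 0.00078755,  0.00093014,  0.00097052,  0.00200442,  0.00144926,
       -0.0015036 ]), 'tau': array([ 1.81326966e-03, -4.04591203e+01, -2.37238169e+01,  7.03685498e-02,
        3.44946014e-02, -1.42430472e-04]), 'tcp_pos': array([247.08139084, 518.57828327, 204.62604719]), 'tool_rot': array([-1.57258136e+00,  1.85683391e-04, -4.44707033e-01]), 'wrist_force': array([-0.69769636,  0.10199024, -0.02479474]), 'moment': array([-0.0046233 , -0.00970398,  0.00944164]), 'gripper_width': 0.9965401788927801}
scene {'fx': 382.37192046481476, 'fy': 382.37192046481476, 'cx': 283.2443202707277, 'cy': 213.16316818399488, 'extrinsics': array([[-2.67940900e-01,  9.63428329e-01, -3.67827760e-03,
         1.43090870e+02],
       [ 6.78324811e-01,  1.85936269e-01, -7.10846787e-01,
        -2.53481902e+02],
       [-6.84166006e-01, -1.92959995e-01, -7.03337270e-01,
         1.72015866e+03],
       [ 0.00000000e+00,  0.00000000e+00,  
[... 271 characters left out ...]
1,  1.83159467e-02, -1.70351056e-01,
         5.88479065e+02],
       [ 1.70370227e-01, -5.20050882e-04, -9.85379985e-01,
         1.35893859e+03],
       [ 0.00000000e+00,  0.00000000e+00,  0.00000000e+00,
         1.00000000e+00]])}
wrist {'fx': 348.71867111128876, 'fy': 348.71867111128876, 'cx': 279.5589914255239, 'cy': 214.19706336443363, 'extrinsics': array([[ 4.30281121e-01,  9.02692015e-01, -2.29848688e-03,
        -5.74244041e+02],
       [ 8.66073809e-01, -4.12105955e-01,  2.82992650e-01,
        -3.07821382e+01],
       [ 2.54507986e-01, -1.23757054e-01, -9.59119324e-01,
         3.92773494e+02],
       [ 0.00000000e+00,  0.00000000e+00,  0.00000000e+00,
         1.00000000e+00]])}
```

View pics/scene0.png

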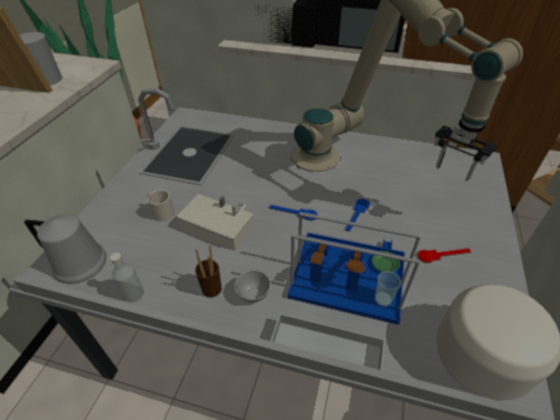

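View pics/top0.png

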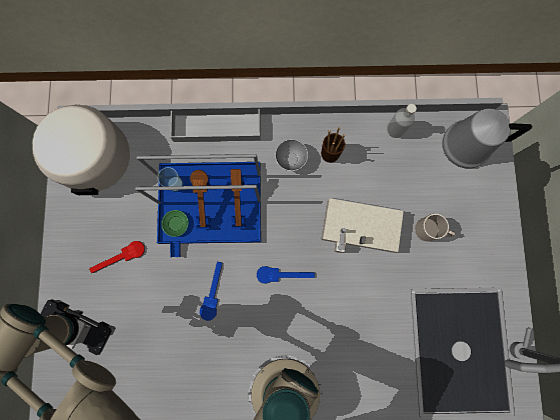

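View pics/wrist0.png

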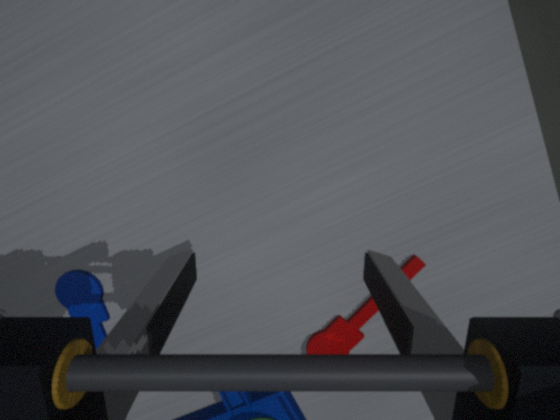

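Run:
```python
import cv2
im=cv2.imread("pics/top0.png")
cv2.imwrite("pics/t0a.png",cv2.resize(im[150:265,130:275],None,fx=5,fy=5,interpolation=cv2.INTER_CUBIC))
cv2.imwrite("pics/t0b.png",cv2.resize(im[185:265,310:460],None,fx=5,fy=5,interpolation=cv2.INTER_CUBIC))
im=cv2.imread("pics/scene0.png")
cv2.imwrite("pics/s0a.png",cv2.resize(im[205:325,280:425],None,fx=5,fy=5,interpolation=cv2.INTER_CUBIC))
cv2.imwrite("pics/s0b.png",cv2.resize(im[180:260,165:275],None,fx=7,fy=7,interpolation=cv2.INTER_CUBIC))
```

```text
(no output)
```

View pics/t0a.png

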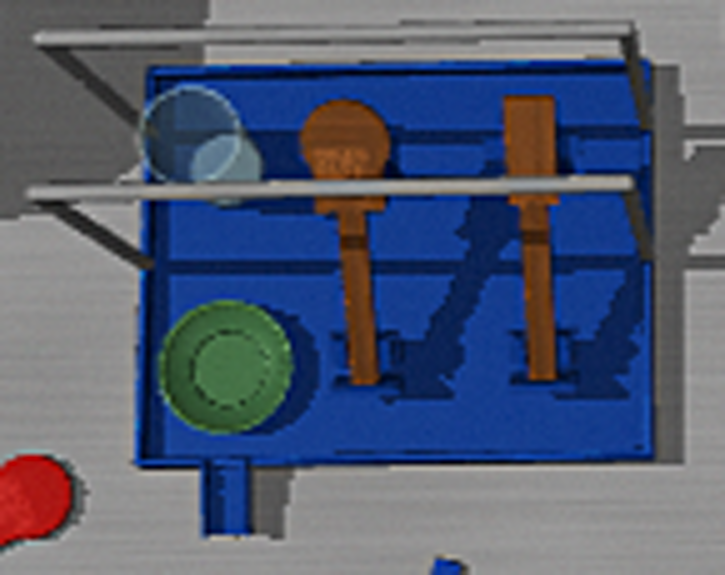

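View pics/t0b.png

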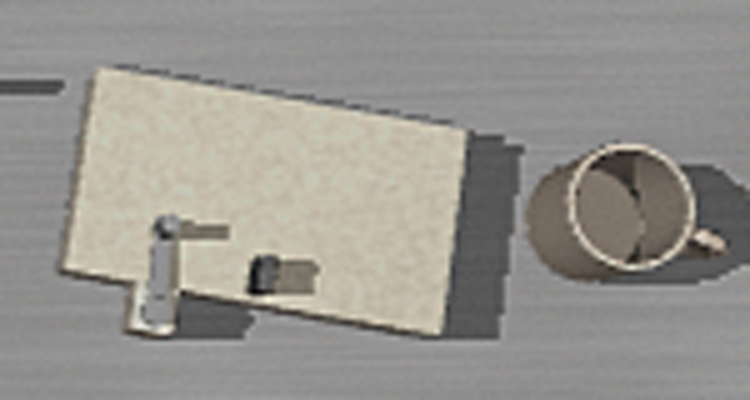

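View pics/s0a.png

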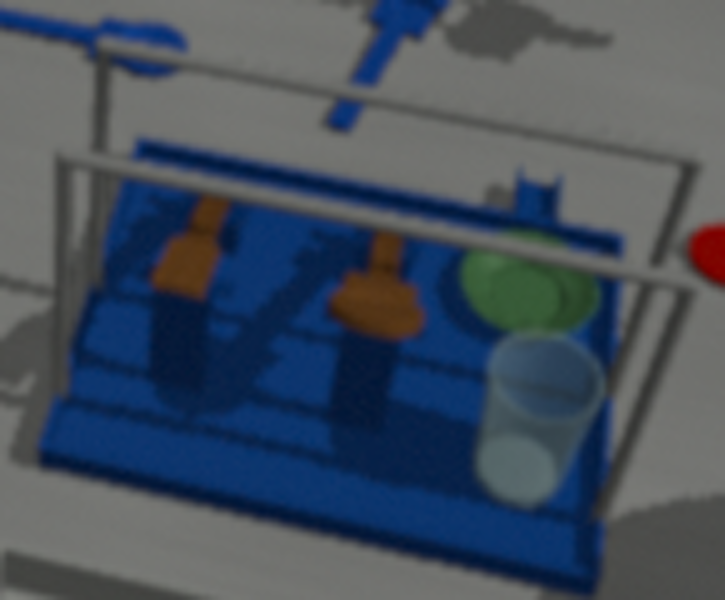

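View pics/s0b.png

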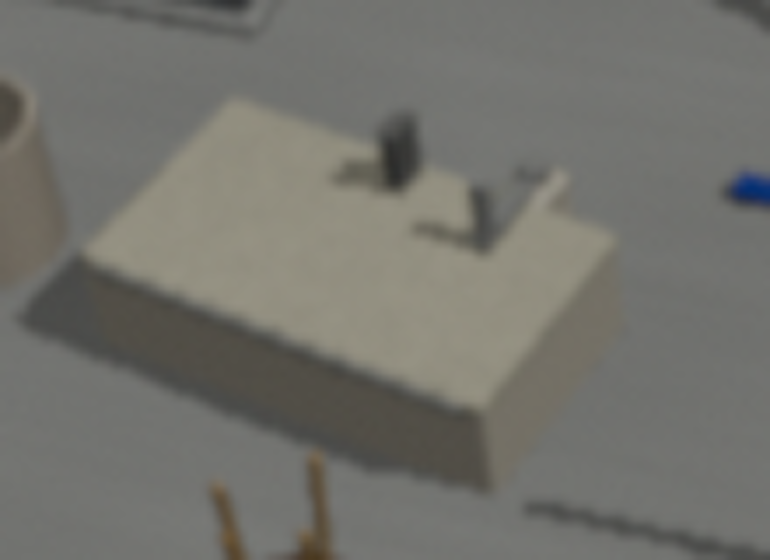

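```bash
cat > h.py <<'E'
import numpy as np, cv2
from cell import bot
from scipy.spatial.transform import Rotation as R
def ray(m,p):
    E=m["extrinsics"]; Rm=E[:3,:3]; c=-Rm.T@E[:3,3]
    d=Rm.T@np.array([(p[0]-m["cx"])/m["fx"],(p[1]-m["cy"])/m["fy"],1]); return c,d/np.linalg.norm(d)
def onz(m,p,z):
    c,d=ray(m,p); return c+d*(z-c[2])/d[2]
def tri(ms,ps):
    A=np.zeros((3,3));b=np.zeros(3); rs=[ray(m,p) for m,p in zip(ms,ps)]
    for c,d in rs:
        P=np.eye(3)-np.outer(d,d);A+=P;b+=P@c
    x=np.linalg.solve(A,b); return x,[np.linalg.norm((np.eye(3)-np.outer(d,d))@(x-c)) for c,d in rs]
def proj(m,X):
    E=m["extrinsics"];v=E[:3,:3]@np.asarray(X,float)+E[:3,3]; return np.array([m["fx"]*v[0]/v[2]+m["cx"],m["fy"]*v[1]/v[2]+m["cy"]])
def tool():
    o=bot.observe(); return o["tcp_pos"],R.from_euler("xyz",o["tool_rot"]).as_matrix(),o
def towards(p,Rm=None,p0=None,R0=None):
    """shift+rotvec(deg) in tool frame from current (or given) pose to target"""
    if p0 is None: p0,R0,_=tool()
    if Rm is None: Rm=R0
    return np.round(R0.T@(np.asarray(p)-p0),1),np.round(R.from_matrix(R0.T@Rm).as_rotvec(degrees=True),2)
E
python3 - <<'E'
from h import *
T=bot.camera_model("top");S=bot.camera_model("scene")
t=lambda x,y:(310+(x+.5)/5-.5,185+(y+.5)/5-.5); s=lambda x,y:(165+(x+.5)/7-.5,180+(y+.5)/7-.5)
for n,a,b in [("b+",t(98,65),s(485,408)),("b-",t(468,128),s(85,250)),("f-",t(440,335),s(235,97)),("f+",t(62,270),s(615,238)),("pegtop",t(167,220),s(484,188)),("fintop",t(265,262),s(400,118))]:
    x,e=tri([T,S],[a,b]); print(n,x.round(1),np.round(e,1),onz(T,a,66).round(1),onz(S,b,66).round(1))
t=lambda x,y:(130+(x+.5)/5-.5,150+(y+.5)/5-.5); s=lambda x,y:(280+(x+.5)/5-.5,205+(y+.5)/5-.5)
print('drainer')
for n,a,b in [("f+",t(137,465),s(620,240)),("f-",t(652,459),s(140,142)),("b-",t(652,65),s(42,460)),("b+",t(148,70),s(597,588)),("railf-",t(632,184),s(105,48)),("railb-",t(632,28),s(65,158)),("railf+",t(30,192),s(695,165)),("railb+",t(38,38),s(690,290))]:
    x,e=tri([T,S],[a,b]); print(n,x.round(1),np.round(e,1),onz(T,a,12).round(1),onz(S,b,12).round(1))
print('pad')
for n,a,b in [("neck",t(355,212),s(385,270)),("head",t(345,100),s(380,335)),("headleft+",t(300,150),s(422,305)),("spat",t(530,97),s(180,295))]:
    x,e=tri([T,S],[a,b]); print(n,x.round(1),np.round(e,1))
for n,a in [("lowend",t(365,385)),("shoulder",t(350,205)),("headend",t(345,100))]:
    print(n,onz(T,a,40).round(1),onz(T,a,90).round(1),onz(T,a,130).round(1))
E
```

```text
b+ [ 608.2 -152.8   67.1] [1.1 1.1] [ 608.8 -154.    66. ] [ 607.1 -152.1   66. ]
b- [ 562.3 -387.4   68.4] [1.5 1.5] [ 563.2 -389.6   66. ] [ 560.2 -387.3   66. ]
f- [ 431.4 -363.2   65.3] [0.1 0.1] [ 431.4 -363.2   66. ] [ 432.1 -362.6   66. ]
f+ [ 477.6 -128.3   63.4] [1.9 1.9] [ 476.9 -126.2   66. ] [ 480.4 -129.3   66. ]
pegtop [ 502.7 -188.1  107.1] [0.1 0.1] [ 507.5 -194.2   66. ] [ 463.4 -207.2   66. ]
fintop [ 474.5 -244.6  116.2] [1.1 1.1] [ 479.6 -255.2   66. ] [ 424.3 -270.1   66. ]
drainer
f+ [478.2 410.2  18.3] [0.5 0.5] [478.7 412.5  12. ] [472.7 410.7  12. ]
f- [475.8  73.6  16.9] [0.7 0.7] [476.4  73.1  12. ] [471.3  73.5  12. ]
b- [745.2  72.3   8. ] [1.8 1.8] [744.4  70.4  12. ] [747.3  74.7  12. ]
b+ [746.7 411.7  14.5] [0.7 0.7] [747.4 413.2  12. ] [745.3 411.5  12. ]
railf- [611.2  73.4 241.6] [1.6 1.6] [662.   84.7  12. ] [384.8  26.5  12. ]
railb- [702.   72.7 243. ] [1.7 1.7] [770.8  83.8  12. ] [500.5  25.4  12. ]
railf+ [613.3 410.7 241.7] [1.3 1.3] [664.  490.2  12. ] [388.5 458.3  12. ]
railb+ [703.3 410.  241.8] [0.9 0.9] [771.4 488.9  12. ] [504.4 458.   12. ]
pad
neck [625.1 255.  111.8] [2.5 2.5]
head [691.5 258.2 133.7] [2.7 2.7]
headleft+ [661.1 282.4 131.9] [0.8 0.8]
spat [691.9 142.1 131.8] [1.2 1.2]
lowend [525.5 257.8  40. ] [519.1 248.8  90. ] [514.1 241.5 130. ]
shoulder [645.1 269.2  40. ] [634.5 259.7  90. ] [626.1 252.2 130. ]
headend [716.5 273.5  40. ] [703.4 263.9  90. ] [692.8 256.2 130. ]
```

```bash
cat >> h.py <<'E'
YAW=-0.188; C=np.array([521.4,-258.2])
def c2w(x,y,z,yaw=None,c=None):
    a=YAW if yaw is None else yaw; c=C if c is None else c
    return np.array([c[0]+x*np.cos(a)-y*np.sin(a),c[1]+x*np.sin(a)+y*np.cos(a),z])
def w2c(p):
    d=np.array(p[:2])-C;return np.array([d[0]*np.cos(YAW)+d[1]*np.sin(YAW),-d[0]*np.sin(YAW)+d[1]*np.cos(YAW),p[2]])
def down(yaw): return R.from_euler("xyz",[-np.pi/2,0,yaw]).as_matrix()
E
python3 - <<'E'
from h import *
print(towards([502,-188,200],down(YAW)))
m=bot.camera_model("wrist");E=m["extrinsics"]; p,Rm,o=tool(); print("cam in tool",Rm.T@(-E[:3,:3].T@E[:3,3]-p), Rm.T@E[2,:3])
E
```

```text
(array([ 534.1,    5.5, -528.3]), array([  0.08, -14.71,  -0.02]))
cam in tool [ -81.61638206 -179.38992067    0.3448639 ] [ 2.83157297e-01  9.59073256e-01 -6.59110751e-04]
```

Emit:
step_arm --pt "0.45 534 0 -528 0 -14.7 0" --pt "0.45 534 0 -528 0 -14.7 0" --pt "0.45 534 0 -528 0 -14.7 0" --pt "0.45 534 0 -528 0 -14.7 0" --pt "0.45 534 0 -528 0 -14.7 0" --pt "0.45 534 0 -528 0 -14.7 0" --pt "0.45 534 0 -528 0 -14.7 0" --pt "0.45 534 0 -528 0 -14.7 0" --squeeze 10

```text
time: 0.82
tcp_pos: [359.6, 205.7, 205.5]
tool_rot: [-1.572, 0.0, -0.188]
wrist_force: [0.9, -0.1, -1.2]
gripper_width: 0.48
```

Run:
```python
from h import *
print(towards([502,-188,200],down(YAW)), bot.observe()['joints'])
```

```text
(array([ 213.3,    5.8, -360.2]), array([ 0.07,  0.02, -0.01])) [ 3.52134428e-01  3.02549628e-02  1.81021500e+00 -9.23281838e-04
  1.30195775e+00 -1.03082425e+00]
```

Emit:
step_arm --pt "0.45 213 5 -360 0 0 0" --pt "0.45 213 5 -360 0 0 0" --pt "0.45 213 5 -360 0 0 0" --pt "0.45 213 5 -360 0 0 0" --pt "0.45 213 5 -360 0 0 0" --pt "0.45 213 5 -360 0 0 0" --pt "0.45 213 5 -360 0 0 0" --pt "0.45 213 5 -360 0 0 0"

```text
time: 1.48
tcp_pos: [472.4, -108.2, 201.7]
tool_rot: [-1.572, 0.0, -0.188]
wrist_force: [1.0, -0.2, 0.1]
gripper_width: 0.451
```

Run:
```python
from h import *
print(towards([502,-188,200],down(YAW)), bot.observe()['joints'])
```

```text
(array([ 44. ,   1.7, -72.9]), array([ 0.05, -0.01, -0.02])) [-3.67980673e-01  1.41859199e-01  1.69285210e+00 -1.00518421e-03
  1.30705696e+00 -1.75029157e+00]
```

Emit:
step_arm --pt "0.45 44 2 -73 0 0 0" --pt "0.45 44 2 -73 0 0 0" --pt "0.45 44 2 -73 0 0 0" --pt "0.45 44 2 -73 0 0 0" --pt "0.45 44 2 -73 0 0 0" --pt "0.45 44 2 -73 0 0 0" --pt "0.45 44 2 -73 0 0 0" --pt "0.45 44 2 -73 0 0 0"

```text
time: 2.15
tcp_pos: [501.7, -186.6, 200.1]
tool_rot: [-1.572, 0.0, -0.186]
wrist_force: [-0.0, 0.8, 0.2]
gripper_width: 0.449
```

Run:
```python
from h import *
print(tool())
np.save("w1.npy",bot.camera_model("wrist")["extrinsics"])
im=bot.grab_frame("wrist"); cv2.imwrite("pics/w1.png",im[:,:,::-1])
```

```text
(array([ 501.7193578 , -186.64049301,  200.12440928]), array([[ 9.82672727e-01, -1.60278155e-04,  1.85349090e-01],
       [-1.85349159e-01, -7.72487196e-04,  9.82672424e-01],
       [-1.43211243e-05, -9.99999689e-01, -7.88809521e-04]]), {'time': 2.15, 'joints': array([-4.85592517e-01,  2.19259964e-01,  1.59711555e+00, -7.81482297e-04,
        1.32499842e+00, -1.86977161e+00]), 'joint_velocities': array([-0.0038554 ,  0.00105486, -0.00415371, -0.00294561, -0.00260091,
       -0.00082364]), 'tau': array([-1.69081707e-01, -3.64703286e+01, -2.33438641e+01, -4.90537856e-02,
        6.36427011e-02,  1.33296206e-03]), 'tcp_pos': array([ 501.7193578 , -186.64049301,  200.12440928]), 'tool_rot': array([-1.57158514e+00,  1.43211243e-05, -1.86427166e-01]), 'wrist_force': array([-0.01833405,  0.81614915,  0.15332073]), 'moment': array([ 0.0451307 ,  0.00974262, -0.0059221 ]), 'gripper_width': 0.4491502379439948})
```

View pics/w1.png

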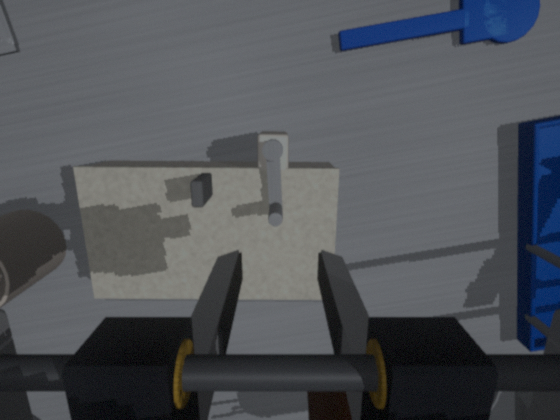

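Run:
```python
from h import *
m=bot.camera_model("wrist")
im=cv2.imread("pics/w1.png")
cv2.imwrite("pics/w1a.png",cv2.resize(im[115:310,60:360],None,fx=2.6,fy=2.6,interpolation=cv2.INTER_CUBIC))
hsv=cv2.cvtColor(im,cv2.COLOR_BGR2HSV)
for n,p,z in [("f-",(77,167),66),("f+",(338,169),66),("b-",(95,298),66),("b+",(335,298),66),("pegtop",(276,219),110.5),("pegbase",(275,207),74.5),("pivot",(272,150),74.5),("fintop",(206,177),108)]:
    w=onz(m,p,z);print(n,w.round(1),w2c(w).round(1))
```

```text
f- [ 435.1 -360.5   66. ] [ -65.7 -116.7   66. ]
f+ [ 480.5 -129.5   66. ] [-64.3 118.8  66. ]
b- [ 564.7 -388.7   66. ] [  67.  -120.1   66. ]
b+ [ 609.5 -150.6   66. ] [ 66.4 122.2  66. ]
pegtop [ 503.1 -190.3  110.5] [-30.7  63.3 110.5]
pegbase [ 502.6 -191.5   74.5] [-30.9  62.   74.5]
pivot [ 452.  -184.4   74.5] [-82.   59.5  74.5]
fintop [ 459.6 -238.1  108. ] [-64.4   8.2 108. ]
```

View pics/w1a.png

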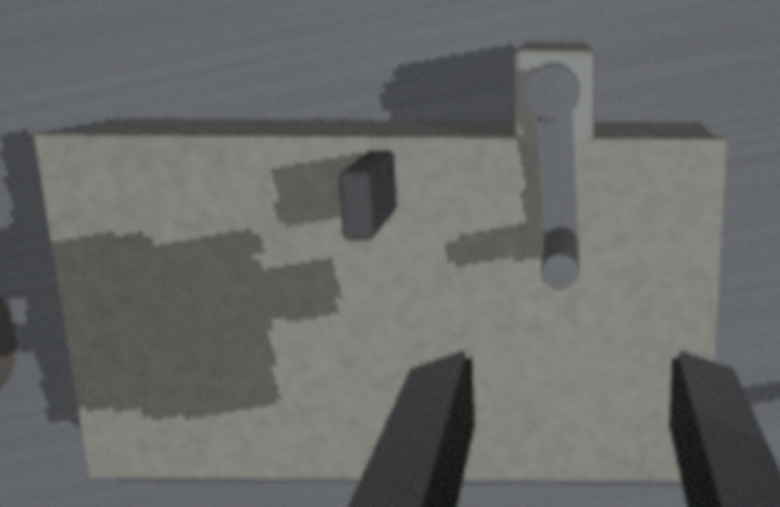

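```bash
sed -i 's/C=np.array(\[521.4,-258.2\])/C=np.array([523.2,-258.0])/' h.py
python3 - <<'E'
from h import *
m=bot.camera_model("wrist")
w=onz(m,(197.3,193.5),108);print(w,w2c(w))
w=onz(m,(275.4,218.5),110.5);print(w,w2c(w))
print(towards([w[0],w[1],84],down(YAW)))
E
```

```text
[ 471.27565925 -248.14581237  108.        ] [-5.28511268e+01 -2.38174956e-02  1.08000000e+02]
[ 502.56260991 -190.65614532  110.5       ] [-32.85995577  62.30024028 110.5       ]
(array([  1.4, 116.1,  -3.5]), array([0.05, 0.08, 0.01]))
```

Emit:
step_arm --pt "0.45 1.4 40 -3.8 0 0 0" --pt "0.45 1.4 80 -3.8 0 0 0" --pt "0.45 1.4 116 -3.8 0 0 0" --pt "0.45 1.4 116 -3.8 0 0 0" --pt "0.45 1.4 116 -3.8 0 0 0" --pt "0.1 1.4 116 -3.8 0 0 0" --pt "0.1 1.4 116 -3.8 0 0 0" --pt "0.1 1.4 116 -3.8 0 0 0" --squeeze 8

```text
time: 2.87
tcp_pos: [504.2, -191.7, 86.6]
tool_rot: [-1.573, -0.005, -0.186]
wrist_force: [-0.2, 0.1, 0.2]
gripper_width: 0.274
```

Run:
```python
from h import *
p,Rm,o=tool();print(p,w2c(p),o['wrist_force'],o['gripper_width'])
# arc
r=52;a0=0.044
for a in np.linspace(0,1.9,9)[1:]:
    d=c2w(-85+r*np.cos(a0+a),60+r*np.sin(a0+a),0)-c2w(-85+r*np.cos(a0),60+r*np.sin(a0),0)
    print((Rm.T@d).round(1))
```

```text
[ 504.18668626 -191.69231345   86.58749712] [-31.07084153  61.5858604   86.58749712] [-0.20548838  0.1320629   0.17808824] 0.27370356558443887
[-2.  -0.  12.2]
[-6.8 -0.1 23.5]
[-14.1  -0.1  33.4]
[-23.5  -0.2  41.3]
[-34.6  -0.3  46.8]
[-46.6  -0.3  49.5]
[-58.9  -0.4  49.3]
[-70.8  -0.4  46.3]
```

Emit:
step_arm --pt "0.05 -1 2 0 0 0 0" --pt "0.05 -1 2 0 0 0 0" --pt "0.05 -1 2 0 0 0 0" --pt "0.05 -1 2 0 0 0 0" --pt "0.05 -3 2 6 0 0 0" --pt "0.05 -3 2 12 0 0 0" --pt "0.05 -8 2 23 0 0 0" --pt "0.05 -8 2 23 0 0 0"

```text
time: 3.53
tcp_pos: [500.9, -166.0, 85.1]
tool_rot: [-1.572, -0.006, -0.186]
wrist_force: [-0.6, 1.3, 6.7]
gripper_width: 0.125
```

Run:
```python
from h import *
p,Rm,o=tool();c=w2c(p);print(p,c,o['wrist_force'],o['gripper_width'])
a=np.arctan2(c[1]-60,c[0]+85);print(a,np.hypot(c[1]-60,c[0]+85))
for b in np.linspace(a,1.95,7)[1:]:
    d=c2w(-85+52*np.cos(b),60+52*np.sin(b),84)-p
    print((Rm.T@d).round(1))
```

```text
[ 500.86392335 -165.99918177   85.13795254] [-39.13696257  86.20527266  85.13795254] [-0.60141613  1.27961899  6.72777118] 0.12492037626901438
0.5191103255358878 52.821723913073704
[-8.1  1.1  9.5]
[-17.6   1.   17.5]
[-28.7   0.9  22.9]
[-40.7   0.9  25.6]
[-53.1   0.8  25.4]
[-65.1   0.7  22.2]
```

Emit:
step_arm --pt "0.05 -8 0 9.5 0 0 0" --pt "0.05 -17.5 0 17.5 0 0 0" --pt "0.05 -28.5 0 23 0 0 0" --pt "0.05 -40.5 0 25.6 0 0 0" --pt "0.05 -53 0 25.4 0 0 0" --pt "0.05 -65 0 22 0 0 0" --pt "0.05 -65 0 22 0 0 0" --pt "0.05 -65 0 22 0 0 0"

```text
time: 4.2
tcp_pos: [440.0, -133.9, 85.0]
tool_rot: [-1.576, -0.007, -0.185]
wrist_force: [1.0, -7.1, 2.6]
gripper_width: 0.124
```

Run:
```python
from h import *
p,Rm,o=tool();c=w2c(p);print(p,c,o['wrist_force'],o['gripper_width'])
a=np.arctan2(c[1]-60,c[0]+85);print(a,np.hypot(c[1]-60,c[0]+85))
print(towards(c2w(-53,0,140),down(YAW)),towards(c2w(-53,0,78),down(YAW)))
```

```text
[ 440.04564326 -133.85801474   84.99799884] [-104.89063154  106.41350931   84.99799884] [ 0.97759616 -7.1498874   2.60511854] 0.12441785442486551
1.9756722325582732 50.496050038647425
(array([  52. ,  -54.1, -106.8]), array([0.29, 0.16, 0.43])) (array([  51.5,    7.9, -106.5]), array([0.29, 0.16, 0.43]))
```

Emit:
step_arm --pt "0.4 0 0 0 0 0 0" --pt "0.4 0 0 0 0 0 0" --pt "0.4 0 0 0 0 0 0" --pt "0.4 0 -35 0 0 0 0" --pt "0.4 0 -60 0 0 0 0" --pt "0.4 20 -60 -40 0 0 0" --pt "0.4 40 -58 -78 0.2 0.1 0.3" --pt "0.4 52 -55 -107 0.3 0.2 0.4"

```text
time: 4.87
tcp_pos: [472.1, -249.1, 141.6]
tool_rot: [-1.57, -0.002, -0.187]
wrist_force: [0.8, -0.6, 0.3]
gripper_width: 0.402
```

Run:
```python
from h import *
im=bot.grab_frame("wrist"); cv2.imwrite("pics/w2.png",im[:,:,::-1])
p,Rm,o=tool();c=w2c(p);print(p,c,o['wrist_force'],o['gripper_width'])
print(towards(c2w(-53,0,77),down(YAW)))
```

```text
[ 473.86559389 -256.28680373  140.38668241] [-48.7853203   -7.53731993 140.38668241] [ 2.46203189 -5.603291    0.52391716] 0.4010570901026943
(array([-4.5, 63.3,  7.9]), array([ 0.3 , -0.12,  0.25]))
```

View pics/w2.png

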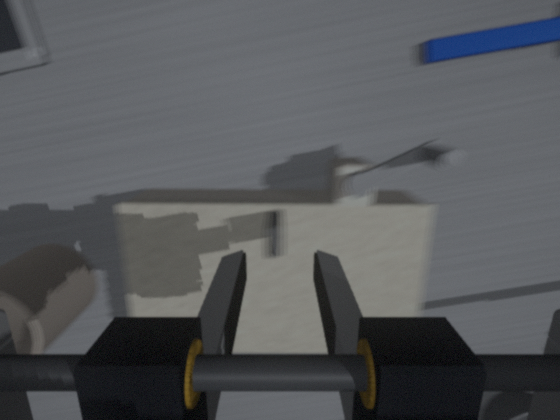

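Emit:
step_arm --pt "0.4 -4.5 10 8 0 0 0" --pt "0.4 -4.5 30 8 0 0 0" --pt "0.4 -4.5 63 8 0 0 0" --pt "0.4 -4.5 63 8 0 0 0" --pt "0.05 -4.5 63 8 0 0 0" --pt "0.05 -4.5 63 8 0 0 0" --pt "0.05 -4.5 63 8 0 0 0" --pt "0.05 -4.5 63 8 0 0 0" --squeeze 25

```text
time: 5.58
tcp_pos: [472.1, -248.4, 78.9]
tool_rot: [-1.577, -0.007, -0.19]
wrist_force: [-0.6, 0.1, -0.7]
gripper_width: 0.155
```

Emit:
step_arm --pt "0.05 0 0 0 0 0 0" --pt "0.05 0 0 0 0 0 0" --pt "0.05 0 0 0 0 0 0" --pt "0.05 0 0 0 0 0 0" --pt "0.05 0 0 0 0 0 0" --pt "0.05 0 0 0 0 0 0" --pt "0.05 0 0 0 0 0 0" --pt "0.05 0 0 0 0 0 0"

```text
time: 6.25
tcp_pos: [472.2, -248.9, 79.2]
tool_rot: [-1.578, -0.007, -0.19]
wrist_force: [-2.1, -4.2, 2.7]
gripper_width: 0.107
```

Run:
```python
from h import *
p,Rm,o=tool();c=w2c(p);print(p,c,o['wrist_force'],o['gripper_width'])
for a in np.arange(0.15,1.86,0.15):
    b=np.arctan2(36,-118)-a; r=np.hypot(36,118)
    d=c2w(65+r*np.cos(b),0,60+r*np.sin(b))-c2w(-53,0,96)
    print(round(a,2),(Rm.T@d).round(1))
```

```text
[ 472.16088348 -248.89963473   79.17267585] [-51.84061501  -0.59891395  79.17267585] [-2.1076801  -4.23768494  2.6687516 ] 0.10705267672744302
0.15 [  6.8 -17.2  -0.1]
0.3 [ 16.2 -33.1  -0.2]
0.45 [ 27.8 -47.5  -0.3]
0.6 [ 41.4 -60.   -0.4]
0.75 [ 56.7 -70.4  -0.4]
0.9 [ 73.4 -78.3  -0.4]
1.05 [ 91.1 -83.6  -0.4]
1.2 [109.4 -86.2  -0.4]
1.35 [127.9 -86.1  -0.4]
1.5 [146.2 -83.2  -0.4]
1.65 [163.8 -77.6  -0.3]
1.8 [180.4 -69.4  -0.2]
```

Emit:
step_arm --pt "0.05 3 -9 0 0 0 0" --pt "0.05 7 -17 0 0 0 0" --pt "0.05 11 -25 0 0 0 0" --pt "0.05 16 -33 0 0 0 0" --pt "0.05 22 -40.5 0 0 0 0" --pt "0.05 28 -47.5 0 0 0 0" --pt "0.05 34.5 -54 0 0 0 0" --pt "0.05 41.5 -60 0 0 0 0"

```text
time: 6.92
tcp_pos: [511.4, -256.5, 138.7]
tool_rot: [-1.579, -0.004, -0.189]
wrist_force: [-2.2, -6.3, -6.0]
gripper_width: 0.104
```

Run:
```python
from h import *
p,Rm,o=tool();c=w2c(p);print(p,c,o['wrist_force'],o['gripper_width'],o['tool_rot'])
c=c+[0,0,19]; print(np.arctan2(36,-118)-np.arctan2(c[2]-60,c[0]-65),np.hypot(c[2]-60,c[0]-65))
p0=np.array([472.16,-248.9,79.17])
for a in np.arange(0.6,1.88,0.12):
    b=np.arctan2(36,-118)-a; r=np.hypot(36,118)
    d=p0+c2w(65+r*np.cos(b),0,60+r*np.sin(b))-c2w(-53,0,96)-p
    print(round(a,2),(Rm.T@d).round(1))
```

```text
[ 511.398363   -256.53424252  138.73701275] [-11.86763405  -0.76573035 138.73701275] [-2.20380831 -6.31386616 -6.04721111] 0.10360487095134609 [-1.57890524 -0.00356673 -0.1893126 ]
0.6082422953563351 124.34290018106717
0.6 [ 1.  -0.8  0.2]
0.72 [13.1 -9.3  0.1]
0.84 [ 26.1 -16.2   0.1]
0.96 [ 39.9 -21.6   0. ]
1.08 [ 54.3 -25.3   0. ]
1.2 [ 68.9 -27.2   0. ]
1.32 [ 83.7 -27.4   0.1]
1.44 [ 98.4 -25.8   0.1]
1.56 [ 1.128e+02 -2.240e+01  1.000e-01]
1.68 [126.7 -17.4   0.2]
1.8 [139.9 -10.7   0.3]
```

Emit:
step_arm --pt "0.05 9 -6 0 0 0 0" --pt "0.05 18 -12 0 0 0 0" --pt "0.05 27 -16.5 0 0 0 0" --pt "0.05 36 -20 0 0 0 0" --pt "0.05 45 -23 0 0 0 0" --pt "0.05 54.5 -25.3 0 0 0 0" --pt "0.05 64 -26.6 0 0 0 0" --pt "0.05 74 -27.4 0 0 0 0"

```text
time: 7.58
tcp_pos: [581.7, -270.3, 165.7]
tool_rot: [-1.58, 0.003, -0.189]
wrist_force: [-5.5, -4.7, -2.0]
gripper_width: 0.103
```

Run:
```python
from h import *
p,Rm,o=tool();c=w2c(p);print(p,c,o['wrist_force'],o['gripper_width'],o['tool_rot'])
c=c+[0,0,19]; print(np.arctan2(36,-118)-np.arctan2(c[2]-60,c[0]-65),np.hypot(c[2]-60,c[0]-65))
p0=np.array([472.16,-248.9,79.17])
for a in np.arange(1.24,1.9,0.1):
    b=np.arctan2(36,-118)-a; r=np.hypot(36,118)
    d=p0+c2w(65+r*np.cos(b),0,60+r*np.sin(b))-c2w(-53,0,96)-p
    print(round(a,2),(Rm.T@d).round(1))
```

```text
[ 581.74184228 -270.34669175  165.73622593] [ 59.81786326  -1.18799397 165.73622593] [-5.47794308 -4.73640439 -2.01398095] 0.10290598933195687 [-1.57977742  0.00273079 -0.18893493]
1.2331602964718857 124.84382483660535
1.24 [ 2.1 -0.7  0.6]
1.34 [14.4 -0.6  0.6]
1.44 [26.6  0.8  0.6]
1.54 [38.7  3.4  0.7]
1.64 [50.4  7.2  0.7]
1.74 [61.7 12.1  0.8]
1.84 [72.5 18.2  0.8]
```

Emit:
step_arm --pt "0.05 11 -0.6 0 0 0 0" --pt "0.05 21 0.1 0 0 0 0" --pt "0.05 31 1.6 0 0 0 0" --pt "0.05 41 4 0 0 0 0" --pt "0.05 50.5 7.2 0 0 0 0" --pt "0.05 60 11.2 0 0 0 0" --pt "0.05 68 15.5 0 0 0 0" --pt "0.05 72.5 18 0 0 0 0"

```text
time: 8.25
tcp_pos: [655.2, -284.8, 147.9]
tool_rot: [-1.581, -0.001, -0.189]
wrist_force: [-0.8, -2.3, 5.8]
gripper_width: 0.096
```

Emit:
step_arm --pt "0.05 0 0 0 0 0 0" --pt "0.35 0 0 0 0 0 0" --pt "0.35 0 0 0 0 0 0" --pt "0.35 0 0 0 0 0 0" --pt "0.35 0 -20 0 0 0 0" --pt "0.35 0 -50 0 0 0 0" --pt "0.35 0 -80 0 0 0 0" --pt "0.35 0 -80 0 0 0 0"

```text
time: 8.92
tcp_pos: [658.4, -284.6, 235.0]
tool_rot: [-1.583, -0.012, -0.188]
wrist_force: [0.1, -0.0, 1.0]
gripper_width: 0.351
```

Run:
```python
from h import *
p,Rm,o=tool();c=w2c(p);print(p,c,o['wrist_force'],o['gripper_width'],o['tool_rot'],o['joints'])
for n in ("top","scene"):
    im=bot.grab_frame(n); cv2.imwrite(f"pics/{n}3.png",im[:,:,::-1])
im=cv2.imread("pics/scene3.png");cv2.imwrite("pics/s3a.png",cv2.resize(im[120:330,130:410],None,fx=2.8,fy=2.8,interpolation=cv2.INTER_CUBIC))
```

```text
[ 658.35613671 -284.61375654  235.03295574] [137.74864903  -0.88488189 235.03295574] [ 0.10333874 -0.02034693  0.97289295] 0.3508511316970728 [-1.5828373  -0.01247754 -0.18816353] [-0.50079116  0.47620485  1.12012418 -0.00762636  1.52968894 -1.88309476]
```

View pics/s3a.png

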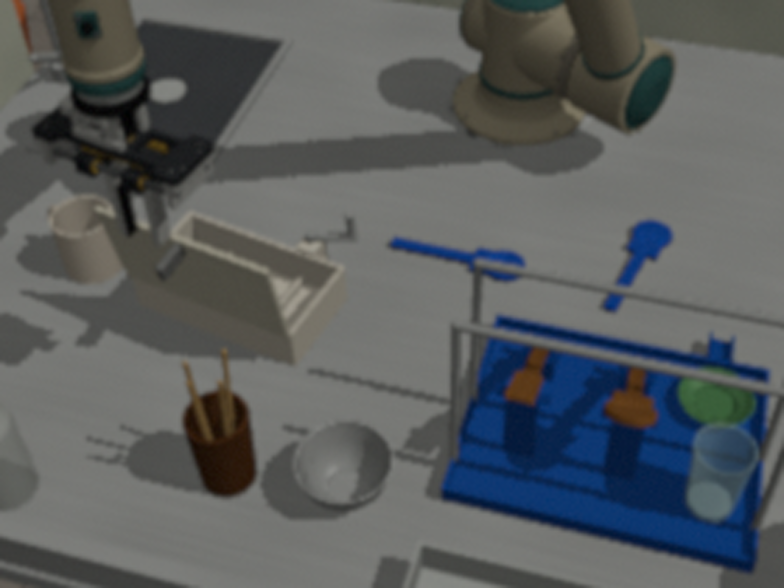

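View pics/top3.png

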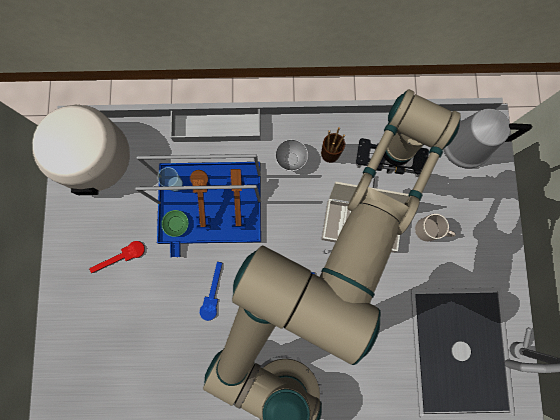

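```bash
cat >> h.py <<'E'
def tilt(t,yaw=0):
    t=np.radians(t); M=np.column_stack([[np.cos(t),0,np.sin(t)],[np.sin(t),0,-np.cos(t)],[0,1,0]])
    return R.from_euler("z",yaw).as_matrix()@M
E
python3 - <<'E'
from h import *
print(towards([490,-130,280],tilt(35)));print(towards([500,257,245],tilt(35)))
E
```

```text
(array([-191.7,  -52.4,  119.3]), array([  3.86, -10.28, -34.7 ]))
(array([-254.5,  -21.4,  501.7]), array([  3.86, -10.28, -34.7 ]))
```

Emit:
step_arm --pt "0.45 -60 -40 10 0 0 -2" --pt "0.45 -100 -45 40 0 -2 -8" --pt "0.45 -130 -50 70 1 -4 -14" --pt "0.45 -160 -52 95 2 -6 -21" --pt "0.45 -192 -52 119 3 -8 -28" --pt "0.45 -200 -45 160 3.9 -10.3 -34.7" --pt "0.45 -210 -40 200 3.9 -10.3 -34.7" --pt "0.45 -220 -35 240 3.9 -10.3 -34.7"

```text
time: 9.68
tcp_pos: [481.0, -31.5, 259.5]
tool_rot: [-1.565, -0.606, -0.011]
wrist_force: [0.8, -0.3, 0.0]
gripper_width: 0.452
```

Run:
```python
from h import *
p,Rm,o=tool();print(p,o['joints'])
print(towards([495,257,250],tilt(35)))
```

```text
[480.95670292 -31.45759205 259.52418304] [-0.38970788 -0.22176223  2.06292271  0.31984276  0.7563563  -2.12370521]
(array([  3.5,  15.7, 288.5]), array([ 0.04, -0.52, -0.29]))
```

Emit:
step_arm --pt "0.45 4 16 36 0 -0.5 0" --pt "0.45 4 16 72 0 -0.5 0" --pt "0.45 4 16 108 0 -0.5 0" --pt "0.45 4 16 144 0 -0.5 0" --pt "0.45 4 16 180 0 -0.5 0" --pt "0.45 4 16 216 0 -0.5 0" --pt "0.45 4 16 252 0 -0.5 0" --pt "0.45 4 16 288 0 -0.5 0"

```text
time: 10.35
tcp_pos: [493.5, 258.4, 248.0]
tool_rot: [-1.572, -0.603, 0.001]
wrist_force: [1.3, -0.6, -0.3]
gripper_width: 0.45
```

Emit:
step_arm --pt "0.45 0 0 0 0 0 0" --pt "0.45 0 0 0 0 0 0" --pt "0.45 0 0 0 0 0 0" --pt "0.45 0 0 0 0 0 0" --pt "0.45 0 0 0 0 0 0" --pt "0.45 0 0 0 0 0 0" --pt "0.45 0 0 0 0 0 0" --pt "0.45 0 0 0 0 0 0"

```text
time: 11.02
tcp_pos: [493.8, 257.3, 248.3]
tool_rot: [-1.572, -0.604, -0.001]
wrist_force: [-0.1, 0.1, -0.3]
gripper_width: 0.451
```

Run:
```python
from h import *
p,Rm,o=tool();print(p,o['tool_rot'],o['joints'])
im=bot.grab_frame("wrist"); cv2.imwrite("pics/w4.png",im[:,:,::-1])
```

```text
[493.80610881 257.26869782 248.28634601] [-1.57200282e+00 -6.03885074e-01 -7.69800706e-04] [ 0.57236228 -0.01373925  1.92316148 -0.46348933  0.76290172 -0.73559686]
```

View pics/w4.png

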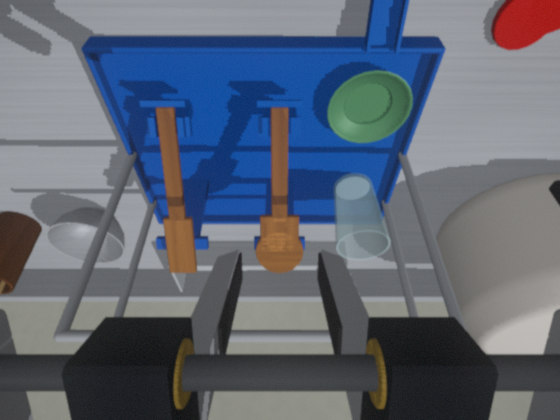

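Run:
```python
from h import *
from scipy.optimize import least_squares
im=cv2.imread("pics/w4.png"); hsv=cv2.cvtColor(im,cv2.COLOR_BGR2HSV)
m=bot.camera_model("wrist")
k=cv2.inRange(hsv,(5,120,60),(18,255,255))
k[:,:240]=0;k[:,320:]=0
rows=np.where(k.any(1))[0]
for r in range(rows[0]-1,rows[-1]+1,6):
    c=np.where(k[r])[0]; 
    if len(c):print(r,c[0],c[-1],len(c))
print(rows[0],rows[-1])
cv2.imwrite("pics/w4a.png",cv2.resize(im[90:290,220:340],None,fx=3,fy=3,interpolation=cv2.INTER_CUBIC))
```

```text
114 272 286 15
120 272 286 15
126 272 286 15
132 272 286 15
138 272 286 15
144 272 286 15
150 272 286 15
156 273 286 14
162 272 286 15
168 272 286 15
174 272 286 15
180 272 286 15
186 273 286 14
192 273 286 14
198 274 285 8
204 273 285 13
210 273 286 14
216 265 294 30
222 261 297 37
228 261 297 37
234 262 297 36
240 260 298 39
246 257 301 45
252 257 301 45
258 258 300 43
264 262 296 35
270 270 287 18
109 271
```

View pics/w4a.png

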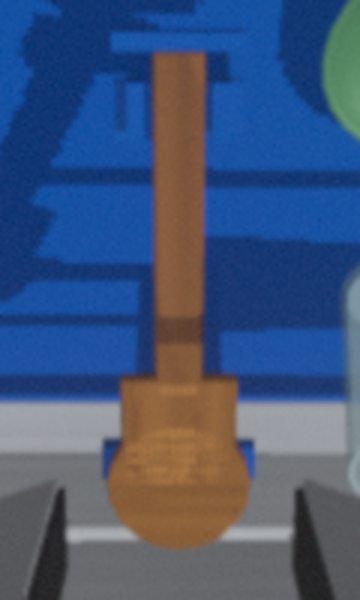

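Run:
```python
from h import *
from scipy.optimize import least_squares
W=bot.camera_model("wrist");T=bot.camera_model("top")
t=lambda x,y:(130+(x+.5)/5-.5,150+(y+.5)/5-.5)
obs=[(W,-95,(279.3,108.3)),(W,95,(279,272)),(W,22,(279.3,216))]
ot=[(T,-95,t(366,385)),(T,95,t(345,100)),(T,22,t(351,210))]
def f(v,ob,sl):
    y=v[1];r=[]
    for m,s,p in ob:
        X=[v[0]+s*np.cos(sl)-9*np.sin(sl),y,v[2]+s*np.sin(sl)+9*np.cos(sl)]
        r+=list(proj(m,X)-p)
    return r
sl=np.radians(30)
for ob in (obs,obs+ot):
    s=least_squares(f,[610,257,90],args=(ob,sl)); v=s.x
    print("origin",v.round(1),"res",np.round(s.fun,1))
    g=v+[5*np.cos(sl)-4.5*np.sin(sl),0,5*np.sin(sl)+4.5*np.cos(sl)]; print("grip",g.round(1))
```

```text
origin [619.2 256.5  82.7] res [-0.1  0.   0.3  0.1 -0.1 -0.1]
grip [621.3 256.5  89.1]
origin [615.5 256.4  85.9] res [-0.2 -1.4  0.2  0.8 -0.2 -0.1 -0.1 -1.2 -0.7 -1.  -0.  -0.6]
grip [617.5 256.4  92.3]
```

Run:
```python
from h import *
Rt=tilt(35)
g=np.array([618.5,256.5,91.])
print(towards(g+19*Rt[:,1],Rt))
```

```text
(array([ 13.5, 219.3,  -0.7]), array([ 0.08, -0.02, -0.4 ]))
```

Approach to 25 mm short first, then check.

Emit:
step_arm --pt "0.45 13.5 30 -0.7 0 0 0" --pt "0.45 13.5 60 -0.7 0 0 -0.4" --pt "0.45 13.5 90 -0.7 0 0 -0.4" --pt "0.45 13.5 120 -0.7 0 0 -0.4" --pt "0.45 13.5 145 -0.7 0 0 -0.4" --pt "0.45 13.5 165 -0.7 0 0 -0.4" --pt "0.45 13.5 175 -0.7 0 0 -0.4" --pt "0.45 13.5 175 -0.7 0 0 -0.4"

```text
time: 11.73
tcp_pos: [604.4, 255.6, 109.5]
tool_rot: [-1.574, -0.608, -0.0]
wrist_force: [-0.2, 0.3, -0.8]
gripper_width: 0.452
```

Run:
```python
from h import *
p,Rm,o=tool();print(p,o['tool_rot'],o['wrist_force'],o['joints'])
im=bot.grab_frame("wrist"); cv2.imwrite("pics/w5.png",im[:,:,::-1])
im=bot.grab_frame("scene"); cv2.imwrite("pics/s5.png",cv2.resize(im[200:330,270:430,::-1],None,fx=4.5,fy=4.5,interpolation=cv2.INTER_CUBIC))
Rt=tilt(35)
g=np.array([618.5,256.5,91.])
print(towards(g+19*Rt[:,1],Rt))
W=bot.camera_model("wrist")
for x in (-8,8): print(x,[proj(W,p+Rm@np.array([x,-19,s*9.])).round() for s in (-1,1)])
```

```text
[604.36414969 255.6344959  109.49477838] [-1.57422614e+00 -6.07610742e-01 -1.43968773e-04] [-0.16223428  0.29252266 -0.76512436] [ 0.4413666   0.26932566  1.98870542 -0.67583799  0.405996   -0.56544967]
(array([-0.6, 44.5,  0.1]), array([ 0.09, -0.03,  0.01]))
-8 [array([261., 261.]), array([297., 261.])]
8 [array([261., 290.]), array([296., 290.])]
```

View pics/w5.png

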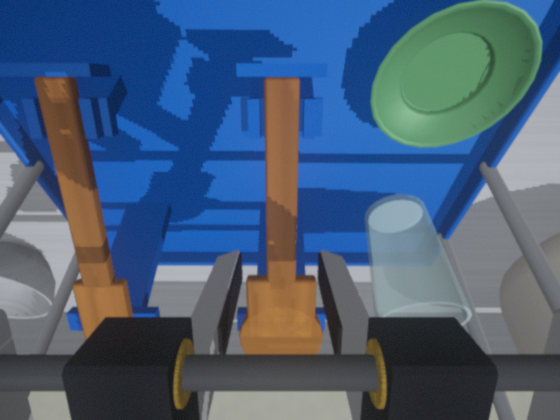

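View pics/s5.png

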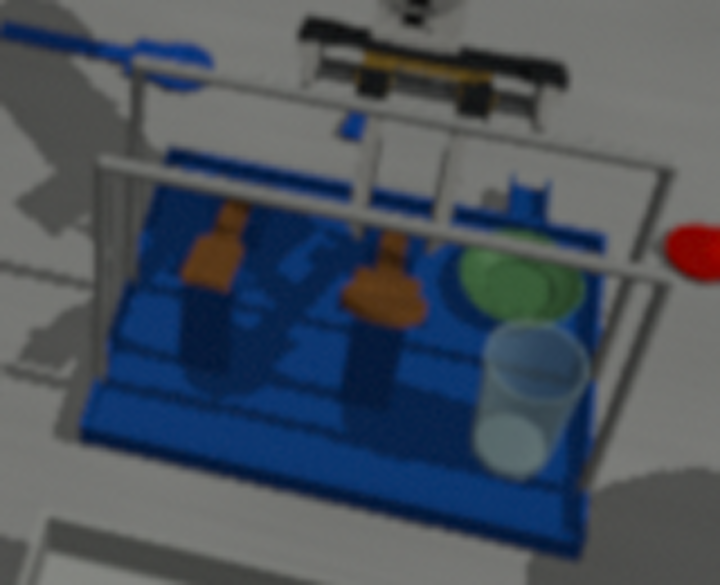

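Run:
```python
from h import *
from scipy.optimize import least_squares
W=bot.camera_model("wrist")
obs=[(W,-95,(282,79)),(W,22,(281.5,277))]
im=cv2.imread("pics/w5.png"); k=cv2.inRange(cv2.cvtColor(im,cv2.COLOR_BGR2HSV),(5,120,60),(18,255,255))
for r in list(range(74,84))+list(range(270,284,1)):
    c=np.where(k[r,240:330])[0]; print(r,(c[0]+240,c[-1]+240) if len(c) else None,end=' ')
sl=np.radians(30)
def f(v):
    r=[]
    for m,s,p in obs:
        X=[v[0]+s*np.cos(sl)-9*np.sin(sl),v[1],v[2]+s*np.sin(sl)+9*np.cos(sl)]
        r+=list(proj(m,X)-p)
    return r
s=least_squares(f,[610,257,90]);v=s.x
print(v,s.fun, v+[5*np.cos(sl)-4.5*np.sin(sl),0,5*np.sin(sl)+4.5*np.cos(sl)])
```

```text
74 None 75 None 76 None 77 None 78 None 79 (np.int64(267), np.int64(296)) 80 (np.int64(267), np.int64(297)) 81 (np.int64(266), np.int64(298)) 82 (np.int64(266), np.int64(298)) 83 (np.int64(266), np.int64(298)) 270 (np.int64(268), np.int64(294)) 271 (np.int64(268), np.int64(294)) 272 (np.int64(268), np.int64(294)) 273 (np.int64(268), np.int64(294)) 274 (np.int64(268), np.int64(294)) 275 (np.int64(267), np.int64(295)) 276 (np.int64(267), np.int64(296)) 277 (np.int64(259), np.int64(312)) 278 (np.int64(251), np.int64(313)) 279 (np.int64(249), np.int64(314)) 280 (np.int64(248), np.int64(314)) 281 (np.int64(248), np.int64(314)) 282 (np.int64(247), np.int64(315)) 283 (np.int64(247), np.int64(315)) [618.01777522 257.35397454  86.07663625] [-0.05594906 -0.00010587  0.06937366  0.00013128] [620.09790224 257.35397454  92.47375057]
```

Emit:
step_arm --pt "0.4 0.5 20 1 0 0 0" --pt "0.4 0.5 35 1 0 0 0" --pt "0.4 0.5 44.5 1 0 0 0" --pt "0.4 0.5 44.5 1 0 0 0" --pt "0.4 0.5 44.5 1 0 0 0" --pt "0.1 0.5 44.5 1 0 0 0" --pt "0.1 0.5 44.5 1 0 0 0" --pt "0.1 0.5 44.5 1 0 0 0" --squeeze 30

```text
time: 12.5
tcp_pos: [630.3, 257.7, 77.3]
tool_rot: [-1.571, -0.612, -0.001]
wrist_force: [-0.3, -0.1, -0.0]
gripper_width: 0.226
```

Emit:
step_arm --pt "0.1 0 0 0 0 0 0" --pt "0.1 0 0 0 0 0 0" --pt "0.1 0 0 0 0 0 0" --pt "0.1 0 0 0 0 0 0" --pt "0.1 0 0 0 0 0 0" --pt "0.1 0 0 0 0 0 0" --pt "0.1 0 0 0 0 0 0" --pt "0.1 0 0 0 0 0 0"

```text
time: 13.17
tcp_pos: [630.2, 257.7, 77.4]
tool_rot: [-1.571, -0.613, -0.001]
wrist_force: [-2.3, -0.7, 3.4]
gripper_width: 0.188
```

Run:
```python
from h import *
p,Rm,o=tool();print(p,o['tool_rot'],o['wrist_force'],o['gripper_width'])
for d in ([-10,0,20],[-30,0,40],[-120,0,160]): print(towards(p+d))
```

```text
[630.19101209 257.73117361  77.36766269] [-1.57112792e+00 -6.12561083e-01 -8.77387631e-04] [-2.30984553 -0.65989453  3.36777889] 0.1883430935326957
(array([  3.3, -22.1,  -0. ]), array([0., 0., 0.]))
(array([ -1.5, -50. ,  -0. ]), array([0., 0., 0.]))
(array([  -6.2, -199.9,   -0.2]), array([0., 0., 0.]))
```

Emit:
step_arm --pt "0.1 0 -8 0 0 0 0" --pt "0.1 0 -18 0 0 0 0" --pt "0.1 0 -30 0 0 0 0" --pt "0.1 -5 -44 0 0 0 0" --pt "0.1 -25 -58 0 0 0 0" --pt "0.1 -50 -75 0 0 0 0" --pt "0.1 -75 -93 0 0 0 0" --pt "0.1 -100 -110 0 0 0 0"

```text
time: 13.83
tcp_pos: [483.2, 257.3, 110.1]
tool_rot: [-1.571, -0.613, -0.002]
wrist_force: [-1.0, 0.2, -1.2]
gripper_width: 0.186
```

Run:
```python
from h import *
p,Rm,o=tool();print(p,o['tool_rot'],o['wrist_force'],o['gripper_width'],o['joints'])
im=bot.grab_frame("wrist"); cv2.imwrite("pics/w6.png",im[:,:,::-1])
```

```text
[483.1990465  257.26710276 110.11265016] [-1.57081449 -0.6126467  -0.00187174] [-1.00300316  0.23172181 -1.15055147] 0.1863092808119837 [ 0.59215941  0.14446371  2.17353341 -0.86135543  0.43809853 -0.25394159]
```

View pics/w6.png

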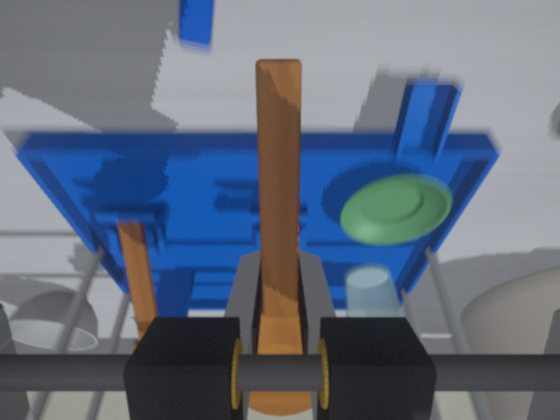

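Run:
```python
from h import *
p,Rm,o=tool();W=bot.camera_model("wrist")
for dl in (0,3,5.1,7):
    a=np.radians(dl); px=np.array([np.cos(a),np.sin(a),0]);pn=np.array([np.sin(a),-np.cos(a),0])
    print(dl,[proj(W,p+Rm@(np.array([0,-19,0])+s*px+4.5*pn)).round(1) for s in (-100,17)])
print(towards([430,90,240],tilt(15,-.8)))
print(towards([430,90,240],tilt(15,-.8))[0], R.from_matrix(Rm.T@tilt(15,-.8)).as_rotvec(degrees=True))
```

```text
0 [array([280.4,  65.1]), array([280.2, 314.6])]
3 [array([280.4,  64.5]), array([280.2, 314. ])]
5.1 [array([280.5,  64.4]), array([280.2, 313.5])]
7 [array([280.5,  64.7]), array([280.2, 313. ])]
(array([  36.4, -134.7, -165.8]), array([-19.25,  41.73,  18.82]))
[  36.4 -134.7 -165.8] [-19.2504446  41.7316583  18.8180288]
```

Emit:
step_arm --pt "0.1 5 -35 -10 0 0 0" --pt "0.1 12 -65 -30 -2 5 2" --pt "0.1 20 -95 -60 -5 11 5" --pt "0.1 28 -120 -90 -8 17 7.5" --pt "0.1 36 -134 -120 -11 23 10" --pt "0.1 36 -134 -145 -13.5 29 13" --pt "0.1 36 -134 -166 -16 35 16" --pt "0.1 36 -134 -166 -19 41.5 18.5"

```text
time: 14.55
tcp_pos: [429.0, 87.0, 240.7]
tool_rot: [-1.565, -0.269, -0.795]
wrist_force: [-0.3, 0.0, -0.4]
gripper_width: 0.188
```

Run:
```python
from h import *
p,Rm,o=tool();print(p,o['tool_rot'],o['wrist_force'],o['gripper_width'],o['joints'])
Rt=tilt(5.1,YAW-np.pi/2); g=c2w(-20,-5,22.5)+[0,0,120]
print(towards(g+19*Rt[:,1],Rt))
```

```text
[429.03890108  86.95705125 240.67406814] [-1.56476527 -0.26915236 -0.79492063] [-0.27996734  0.04398541 -0.42237212] 0.18767567419871828 [ 0.24293652 -0.0249879   1.81205069 -0.24302989  1.21974898 -0.46527391]
(array([ 257.6,  191.4, -192.4]), array([-10.17,  54.44,   9.35]))
```

Emit:
step_arm --pt "0.1 25 10 -20 -1.3 7 1.2" --pt "0.1 55 25 -45 -2.6 14 2.4" --pt "0.1 90 45 -70 -3.9 21 3.6" --pt "0.1 120 68 -96 -5.2 28 4.8" --pt "0.1 150 92 -120 -6.5 35 6" --pt "0.1 180 116 -145 -7.8 42 7.2" --pt "0.1 205 140 -165 -9 48.5 8.4" --pt "0.1 230 160 -180 -10 54.4 9.3"

```text
time: 15.22
tcp_pos: [483.5, -220.0, 149.9]
tool_rot: [-1.568, -0.087, -1.764]
wrist_force: [0.4, 0.9, -0.4]
gripper_width: 0.187
```

Run:
```python
from h import *
p,Rm,o=tool();print(p,w2c(p),o['tool_rot'],o['wrist_force'],o['gripper_width'],o['joints'])
Rt=tilt(5.1,YAW-np.pi/2); g=c2w(-20,-5,22.5)+[0,0,80]
print(towards(g+19*Rt[:,1],Rt))
```

```text
[ 483.51854879 -219.95214165  149.85392385] [-46.09319944  29.96120927 149.85392385] [-1.56813293 -0.08683175 -1.76376737] [ 0.40520713  0.85749357 -0.41501193] 0.1869331616899767 [-0.49741916  0.23847988  1.70602233 -0.08911037  1.16988332 -0.27088475]
(array([30.6, 69.3, 26.1]), array([-0.13, -0.28, -0.12]))
```

Emit:
step_arm --pt "0.1 15 10 13 0 0 0" --pt "0.1 30.6 20 26 0 0 0" --pt "0.1 30.6 40 26 -0.1 -0.3 0" --pt "0.1 30.6 60 26 -0.1 -0.3 -0.1" --pt "0.1 30.6 69 26 -0.1 -0.3 -0.1" --pt "0.1 30.6 69 26 -0.1 -0.3 -0.1" --pt "0.1 30.6 69 26 -0.1 -0.3 -0.1" --pt "0.1 30.6 69 26 -0.1 -0.3 -0.1"

```text
time: 15.88
tcp_pos: [502.9, -260.7, 85.1]
tool_rot: [-1.568, -0.089, -1.758]
wrist_force: [-0.5, -1.0, -0.1]
gripper_width: 0.189
```

Run:
```python
from h import *
p,Rm,o=tool();print(p,w2c(p),o['tool_rot'],o['wrist_force'],o['gripper_width'],o['joints'])
for n in ("wrist","scene","top"):
    im=bot.grab_frame(n); cv2.imwrite(f"pics/{n}7.png",im[:,:,::-1])
im=cv2.imread("pics/scene7.png");cv2.imwrite("pics/s7a.png",cv2.resize(im[100:260,120:300],None,fx=4,fy=3.7,interpolation=cv2.INTER_CUBIC))
Rt=tilt(5.1,YAW-np.pi/2); g=c2w(-20,-5,22.5)
print(towards(g+19*Rt[:,1],Rt))
```

```text
[ 502.92103145 -260.73210379   85.06217666] [-19.4110377   -6.47399199  85.06217666] [-1.56836467 -0.08916979 -1.75806861] [-0.54945803 -0.97843504 -0.12813422] 0.18939819018259466 [-0.54392924  0.34391367  1.72949508 -0.09610989  1.0367219  -0.30911502]
(array([-7.2, 81.3, -0.9]), array([-0.17,  0.03,  0.02]))
```

View pics/wrist7.png

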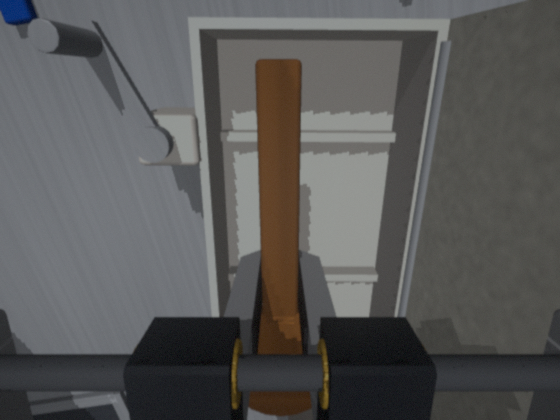

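View pics/s7a.png

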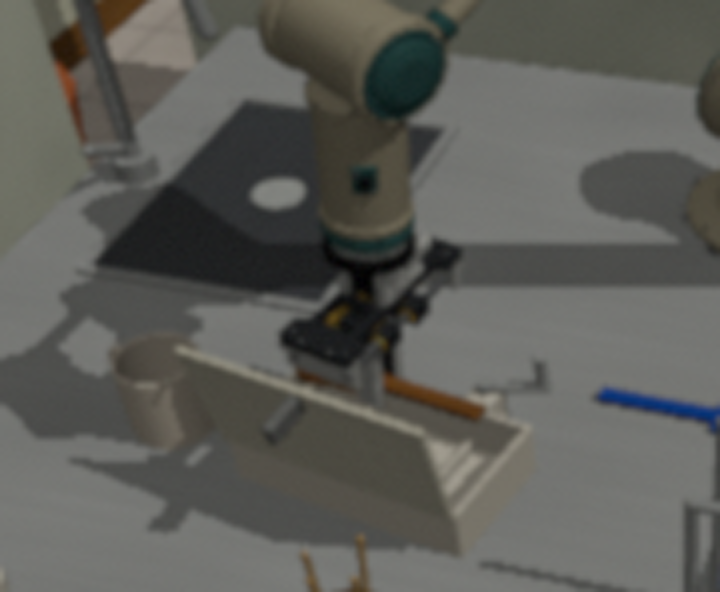

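Emit:
step_arm --pt "0.1 -2 20 -3 0 0 0" --pt "0.1 -4 40 -4.5 0 0 0" --pt "0.1 -5 55 -4.5 -0.2 0 0" --pt "0.1 -6 65 -4.5 -0.2 0 0" --pt "0.1 -6.5 72 -4.5 -0.2 0 0" --pt "0.1 -6.5 74 -4.5 -0.2 0 0" --pt "0.1 -6.5 76 -4.5 -0.2 0 0" --pt "0.1 -6.5 76 -4.5 -0.2 0 0"

```text
time: 16.7
tcp_pos: [499.2, -260.6, 9.3]
tool_rot: [-1.571, -0.09, -1.758]
wrist_force: [-0.1, -0.7, -0.1]
gripper_width: 0.185
```

Run:
```python
from h import *
p,Rm,o=tool();print(p,w2c(p),o['tool_rot'],o['wrist_force'],o['moment'],o['gripper_width'])
for n in ("wrist","scene"):
    im=bot.grab_frame(n); cv2.imwrite(f"pics/{n}8.png",im[:,:,::-1])
im=cv2.imread("pics/scene8.png");cv2.imwrite("pics/s8a.png",cv2.resize(im[130:260,150:290],None,fx=5,fy=4.6,interpolation=cv2.INTER_CUBIC))
Rt=tilt(5.1,YAW-np.pi/2); g=c2w(-24,-5,22.5)
print(towards(g+19*Rt[:,1],Rt))
```

```text
[ 499.17054146 -260.6478653     9.30071773] [-23.11118772  -7.09218376   9.30071773] [-1.57053168 -0.08978512 -1.75824442] [-0.07047453 -0.7479494  -0.08026235] [ 0.02637884  0.03852245 -0.01948205] 0.18497061306662282
(array([-1.,  6., -1.]), array([-0.04,  0.03,  0.05]))
```

View pics/wrist8.png

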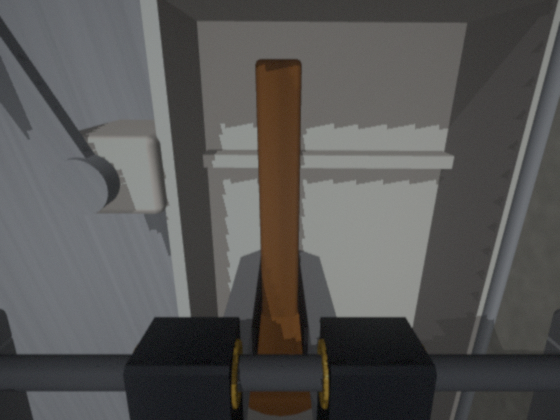

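View pics/s8a.png

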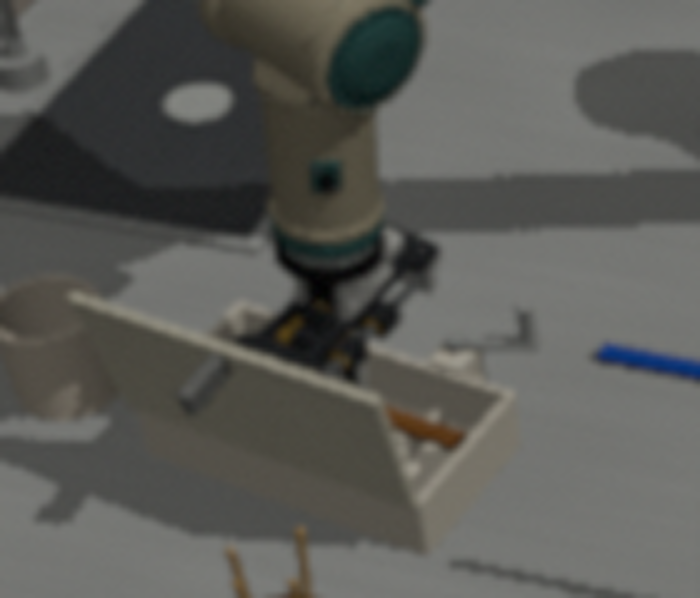

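Emit:
step_arm --pt "0.1 0 1 -0.5 0 0 0" --pt "0.1 0 1.5 -0.5 0 0 0" --pt "0.1 0 2 -0.5 0 0 0" --pt "0.1 0 2.5 -0.5 0 0 0" --pt "0.1 0 3 -0.5 0 0 0" --pt "0.1 0 3 -0.5 0 0 0" --pt "0.1 0 3 -0.5 0 0 0" --pt "0.1 0 3 -0.5 0 0 0"

```text
time: 17.47
tcp_pos: [498.7, -260.9, 6.6]
tool_rot: [-1.57, -0.09, -1.758]
wrist_force: [-0.4, 0.2, -1.0]
gripper_width: 0.19
```

Run:
```python
from h import *
p,Rm,o=tool();print(p,w2c(p),o['tool_rot'],o['wrist_force'],o['moment'],o['gripper_width'])
```

```text
[ 498.74386644 -260.87249003    6.61057117] [-23.48836359  -7.39259382   6.61057117] [-1.57009874 -0.08994361 -1.75825567] [-0.41640721  0.17118111 -1.00934294] [-0.04838049  0.03109963  0.02982726] 0.18984583469532756
```

Emit:
step_arm --pt "0.1 0 0.5 0 0 0 0" --pt "0.1 0 0.8 0 0 0 0" --pt "0.1 0 1.2 0 0 0 0" --pt "0.1 0 1.6 0 0 0 0" --pt "0.1 0 2 0 0 0 0" --pt "0.1 0 2 0 0 0 0" --pt "0.1 0 2 0 0 0 0" --pt "0.1 0 2 0 0 0 0"

```text
time: 18.13
tcp_pos: [498.9, -261.0, 5.7]
tool_rot: [-1.569, -0.09, -1.758]
wrist_force: [-0.7, 2.1, 7.2]
gripper_width: 0.187
```

Run:
```python
from h import *
p,Rm,o=tool();print(p,w2c(p),o['tool_rot'],o['wrist_force'],o['moment'],o['gripper_width'])
```

```text
[ 498.87303279 -261.04067785    5.67374739] [-23.33003978  -7.53367769   5.67374739] [-1.5694604  -0.09014873 -1.75840832] [-0.7195813   2.06887003  7.1952109 ] [ 0.28285594  0.40528175 -0.06936622] 0.18655829901203708
```

Emit:
step_arm --pt "0.17 0 0 0 0 0 0" --pt "0.2 0 0 0 0 0 0" --pt "0.22 0 0 0 0 0 0" --pt "0.24 0 0 0 0 0 0" --pt "0.27 0 0 0 0 0 0" --pt "0.3 0 0 0 0 0 0" --pt "0.32 0 0 0 0 0 0" --pt "0.32 0 0 0 0 0 0" --squeeze 5

```text
time: 18.8
tcp_pos: [499.1, -261.2, 5.8]
tool_rot: [-1.569, -0.09, -1.758]
wrist_force: [0.5, -0.7, 3.8]
gripper_width: 0.319
```

Run:
```python
from h import *
p,Rm,o=tool();print(p,w2c(p),o['tool_rot'],o['wrist_force'],o['moment'],o['gripper_width'])
im=bot.grab_frame("wrist"); cv2.imwrite("pics/w9.png",im[:,:,::-1])
im=bot.grab_frame("scene")[:,:,::-1]; cv2.imwrite("pics/s9.png",cv2.resize(im[130:260,150:290],None,fx=5,fy=4.6,interpolation=cv2.INTER_CUBIC))
```

```text
[ 499.11535608 -261.23625344    5.82553067] [-23.05543422  -7.68051835   5.82553067] [-1.56893007 -0.09043463 -1.75840133] [ 0.53891141 -0.67237096  3.7925607 ] [-0.06123805  0.0910496  -0.01728956] 0.31897899623556286
```

View pics/w9.png

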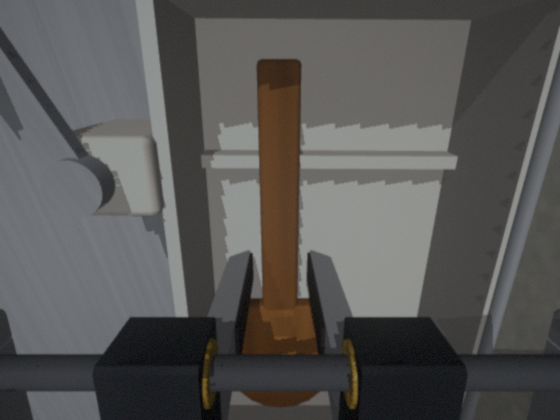

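View pics/s9.png

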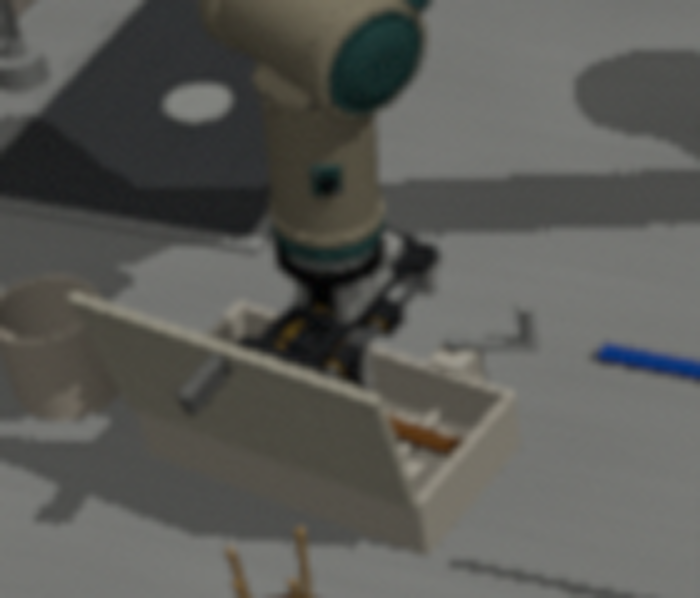

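Emit:
step_arm --pt "0.32 0 -8 0 0 0 0" --pt "0.32 0 -20 0 0 0 0" --pt "0.32 0 -45 0 0 0 0" --pt "0.32 0 -75 0 0 0 0" --pt "0.32 0 -110 0 0 0 0" --pt "0.32 0 -145 0 0 0 0" --pt "0.32 0 -180 0 0 0 0" --pt "0.32 0 -210 0 0 0 0"

```text
time: 19.57
tcp_pos: [501.8, -241.9, 217.4]
tool_rot: [-1.569, -0.09, -1.758]
wrist_force: [0.4, -0.3, 0.3]
gripper_width: 0.319
```

Run:
```python
from h import *
p,Rm,o=tool();print(p,w2c(p),o['wrist_force'])
im=bot.grab_frame("wrist"); cv2.imwrite("pics/w10.png",im[:,:,::-1])
print(towards([600,-274,270],down(YAW)),towards([656.5,-284.7,240],down(YAW)))
```

```text
[ 501.79881202 -241.93242418  217.42630311] [-24.02704052  11.78470041 217.42630311] [ 0.36383217 -0.2622911   0.30129638]
(array([ 16.7, -43.9,  99.6]), array([  3.65, -89.89,   4.8 ])) (array([ 13.8, -13.3, 156.8]), array([  3.65, -89.89,   4.8 ]))
```

View pics/w10.png

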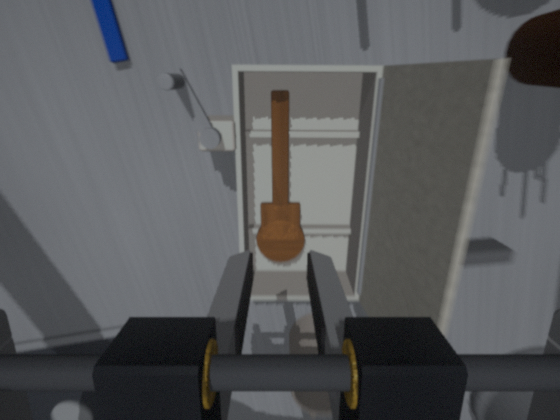

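Emit:
step_arm --pt "0.35 5 -30 10 0 -7 0" --pt "0.35 10 -44 30 0 -14 0" --pt "0.35 16 -44 55 0 -21 1" --pt "0.35 16 -44 80 1 -28 1.5" --pt "0.35 16 -44 100 1.3 -35 2" --pt "0.35 16 -44 115 1.6 -42 2.3" --pt "0.35 15 -44 130 2 -49 2.7" --pt "0.35 14 -44 140 2.3 -56 3"

```text
time: 20.28
tcp_pos: [640.7, -278.8, 269.2]
tool_rot: [-1.584, -0.034, -0.773]
wrist_force: [0.3, 0.5, -0.3]
gripper_width: 0.348
```

Run:
```python
from h import *
print(towards([656.5,-284.7,250],down(YAW)))
```

```text
(array([14.8, 19.7,  7. ]), array([  1.31, -33.54,   1.69]))
```

Emit:
step_arm --pt "0.35 5 10 3 0.3 -6.5 0.3" --pt "0.35 10 20 5 0.6 -13 0.6" --pt "0.35 14.8 20 7 0.9 -19.5 0.9" --pt "0.35 14.8 20 7 1.1 -26 1.3" --pt "0.35 14.8 20 7 1.3 -33.5 1.7" --pt "0.35 14.8 20 7 1.3 -33.5 1.7" --pt "0.35 14.8 20 7 1.3 -33.5 1.7" --pt "0.35 14.8 20 7 1.3 -33.5 1.7"

```text
time: 20.95
tcp_pos: [656.2, -284.5, 249.4]
tool_rot: [-1.571, 0.001, -0.191]
wrist_force: [0.7, 0.3, -1.0]
gripper_width: 0.353
```

Run:
```python
from h import *
p,Rm,o=tool();print(p,w2c(p),o['tool_rot'],o['wrist_force'])
im=bot.grab_frame("wrist"); cv2.imwrite("pics/w11.png",im[:,:,::-1])
im=bot.grab_frame("scene"); cv2.imwrite("pics/s11.png",cv2.resize(im[130:260,150:290,::-1],None,fx=5,fy=4.6,interpolation=cv2.INTER_CUBIC))
```

```text
[ 656.23707753 -284.45932618  249.37808948] [135.63806552  -1.12921313 249.37808948] [-1.57056814e+00  9.75020288e-04 -1.91216953e-01] [ 0.70524623  0.34703323 -0.9630637 ]
```

View pics/w11.png

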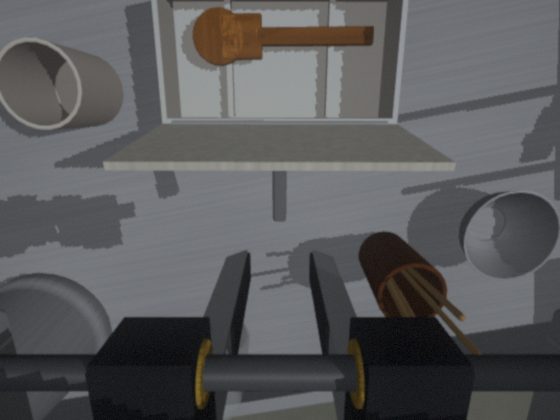

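View pics/s11.png

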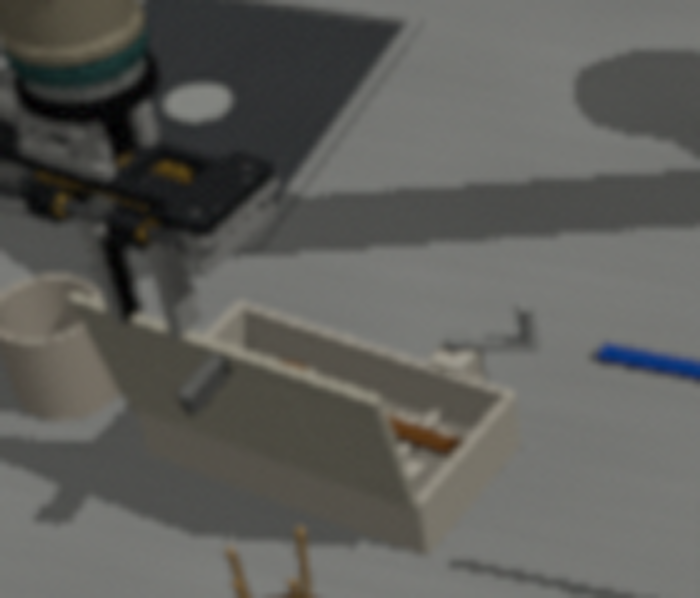

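Run:
```python
from h import *
W=bot.camera_model("wrist")
def L(f,h,a,y=0):
    b=np.arctan2(h,-f)-a;r=np.hypot(f,h);return c2w(65+r*np.cos(b),y,60+r*np.sin(b))
for a in (1.75,1.8,1.85,1.9):
    print(a,"fintip",proj(W,L(129,48,a)).round(1),"edge in",proj(W,L(133,0,a)).round(1),"edge out",proj(W,L(133,6,a)).round(1),"grip",L(118,36,a).round(1))
```

```text
1.75 fintip [281.3 223.2] edge in [281.3 164.1] edge out [281.3 172.4] grip [ 642.5 -280.7  169.7]
1.8 fintip [281.3 229. ] edge in [281.3 173.2] edge out [281.3 181.1] grip [ 647.8 -281.7  166.7]
1.85 fintip [281.3 234.2] edge in [281.3 181.9] edge out [281.3 189.4] grip [ 653.  -282.7  163.5]
1.9 fintip [281.3 238.8] edge in [281.3 190.1] edge out [281.3 197.2] grip [ 658.  -283.6  160. ]
```

Run:
```python
from h import *
print(towards([644,-281.5,150],down(YAW)))
```

```text
(array([-12.6,  99.7,   0.6]), array([ 0.  , -0.13, -0.03]))
```

Emit:
step_arm --pt "0.35 -12.6 20 0 0 0 0" --pt "0.35 -12.6 50 0 0 0 0" --pt "0.35 -12.6 75 0 0 0 0" --pt "0.35 -12.6 92 0 0 0 0" --pt "0.35 -12.6 99.5 0 0 0 0" --pt "0.35 -12.6 99.5 0 0 0 0" --pt "0.05 -12.6 99.5 0 0 0 0" --pt "0.05 -12.6 99.5 0 0 0 0" --squeeze 25

```text
time: 21.72
tcp_pos: [644.9, -282.6, 151.9]
tool_rot: [-1.572, -0.002, -0.19]
wrist_force: [-0.6, 0.6, 0.4]
gripper_width: 0.244
```

Emit:
step_arm --pt "0.05 0 0 0 0 0 0" --pt "0.05 0 0 0 0 0 0" --pt "0.05 0 0 0 0 0 0" --pt "0.05 0 0 0 0 0 0" --pt "0.05 0 0 0 0 0 0" --pt "0.05 0 0 0 0 0 0" --pt "0.05 0 0 0 0 0 0" --pt "0.05 0 0 0 0 0 0"

```text
time: 22.38
tcp_pos: [646.0, -282.9, 153.8]
tool_rot: [-1.572, -0.006, -0.191]
wrist_force: [1.2, 0.5, 5.8]
gripper_width: 0.104
```

Run:
```python
from h import *
p,Rm,o=tool();c=w2c(p)+[0,0,19];print(p,c,o['tool_rot'],o['wrist_force'],o['gripper_width'])
r=np.hypot(c[0]-65,c[2]-60);b0=np.arctan2(c[2]-60,c[0]-65);print(r,np.arctan2(36,-118)-b0)
for a in np.arange(0.1,1.85,0.1):
    b=b0+a; d=c2w(65+r*np.cos(b),0,60+r*np.sin(b))-c2w(c[0],0,c[2]); print(round(a,2),(Rm.T@d).round(1))
```

```text
[ 646.01837952 -282.93337519  153.79825937] [125.31422922  -1.53996797 172.79825937] [-1.5724036  -0.00607925 -0.19061759] [1.18432357 0.48128347 5.78489314] 0.10378274765641314
127.9111158685673 1.7657088110057033
0.1 [-11.5  -5.5  -0. ]
0.2 [-23.6  -9.9  -0.1]
0.3 [-35.9 -13.   -0.1]
0.4 [-48.6 -14.9  -0.2]
0.5 [-61.4 -15.5  -0.2]
0.6 [-74.1 -14.8  -0.2]
0.7 [-86.8 -12.9  -0.2]
0.8 [-99.2  -9.7  -0.3]
0.9 [-111.2   -5.2   -0.3]
1.0 [-122.6    0.4   -0.3]
1.1 [-133.5    7.1   -0.3]
1.2 [-143.7   14.8   -0.4]
1.3 [-153.    23.6   -0.4]
1.4 [-161.4   33.2   -0.4]
1.5 [-168.8   43.6   -0.4]
1.6 [-175.2   54.7   -0.4]
1.7 [-180.3   66.4   -0.4]
1.8 [-184.3   78.6   -0.4]
```

Emit:
step_arm --pt "0.05 -8 -4 0 0 0 0" --pt "0.05 -17 -7.5 0 0 0 0" --pt "0.05 -26.5 -10.7 0 0 0 0" --pt "0.05 -36 -13 0 0 0 0" --pt "0.05 -48.5 -14.9 0 0 0 0" --pt "0.05 -61 -15.5 0 0 0 0" --pt "0.05 -74 -14.8 0 0 0 0" --pt "0.05 -87 -12.9 0 0 0 0"

```text
time: 23.05
tcp_pos: [560.4, -266.2, 166.9]
tool_rot: [-1.572, -0.009, -0.191]
wrist_force: [5.3, -0.7, -2.9]
gripper_width: 0.104
```

```bash
cat > arc.py <<'E'
from h import *
import sys
p,Rm,o=tool();c=w2c(p)+[0,0,19];print(p,c,o['tool_rot'],o['wrist_force'],o['gripper_width'])
r=np.hypot(c[0]-65,c[2]-60);b0=np.arctan2(c[2]-60,c[0]-65);print(r,np.arctan2(36,-118)-b0)
for a in np.arange(0.1,float(sys.argv[1]),0.1):
    b=b0+a; d=c2w(65+r*np.cos(b),0,60+r*np.sin(b))-c2w(c[0],0,c[2]); print(round(a,2),(Rm.T@d).round(1))
E
python3 arc.py 1.2
```

```text
[ 560.3538039  -266.16959702  166.90979033] [ 38.02600629  -1.08180665 185.90979033] [-1.57229694 -0.00910316 -0.19093441] [ 5.28912744 -0.68331549 -2.88482645] 0.10395915425539676
128.76673343064198 1.063638539836189
0.1 [-12.5   3.2  -0. ]
0.2 [-24.5   7.6  -0.1]
0.3 [-36.1  13.3  -0.1]
0.4 [-47.1  20.   -0.1]
0.5 [-57.3  27.8  -0.1]
0.6 [-66.7  36.6  -0.1]
0.7 [-75.2  46.3  -0.1]
0.8 [-82.7  56.8  -0.2]
0.9 [-89.   68.   -0.2]
1.0 [-94.3  79.7  -0.2]
1.1 [-98.3  91.9  -0.1]
```

Emit:
step_arm --pt "0.05 -12.5 3.2 0 0 0 0" --pt "0.05 -24.5 7.6 0 0 0 0" --pt "0.05 -36 13.3 0 0 0 0" --pt "0.05 -47 20 0 0 0 0" --pt "0.05 -57.3 27.8 0 0 0 0" --pt "0.05 -66.7 36.6 0 0 0 0" --pt "0.05 -75.2 46.3 0 0 0 0" --pt "0.05 -82.7 56.8 0 0 0 0"

```text
time: 23.72
tcp_pos: [477.9, -250.0, 110.7]
tool_rot: [-1.572, -0.01, -0.191]
wrist_force: [-0.2, 0.6, 4.0]
gripper_width: 0.105
```

```bash
python3 arc.py 0.5
```

```text
[ 477.92924958 -250.03511033  110.67061015] [-45.96167343  -0.6363065  129.67061015] [-1.57249757 -0.00950195 -0.19132651] [-0.16982084  0.612373    4.00986532] 0.10526448972912882
131.02094065432667 0.2645524658592029
0.1 [-6.5 11.4 -0. ]
0.2 [-11.9  23.3   0. ]
0.3 [-16.   35.8   0. ]
0.4 [-18.8  48.5   0. ]
```

Emit:
step_arm --pt "0.05 -3.5 6 0 0 0 0" --pt "0.05 -6.5 11.5 0 0 0 0" --pt "0.05 -9.5 17.5 0 0 0 0" --pt "0.05 -12 23.5 0 0 0 0" --pt "0.05 -14 29 0 0 0 0" --pt "0.05 -15 33 0 0 0 0" --pt "0.05 -15 35 0 0 0 0" --pt "0.05 -15 35 0 0 0 0"

```text
time: 24.38
tcp_pos: [461.3, -246.8, 74.2]
tool_rot: [-1.572, -0.004, -0.191]
wrist_force: [-4.8, -1.2, 0.8]
gripper_width: 0.106
```

```bash
python3 arc.py 0.2
python3 - <<'E'
from h import *
im=bot.grab_frame("scene"); cv2.imwrite("pics/s12.png",cv2.resize(im[150:260,150:290,::-1],None,fx=5,fy=5,interpolation=cv2.INTER_CUBIC))
E
```

```text
[ 461.28134988 -246.75444972   74.22524629] [-62.92937442  -0.52485222  93.22524629] [-1.5719725  -0.00424926 -0.19062504] [-4.76793657 -1.21164372  0.83874629] 0.10595764488745983
132.17352923017984 -0.042013555858012364
0.1 [-2.7 12.9  0. ]
```

View pics/s12.png

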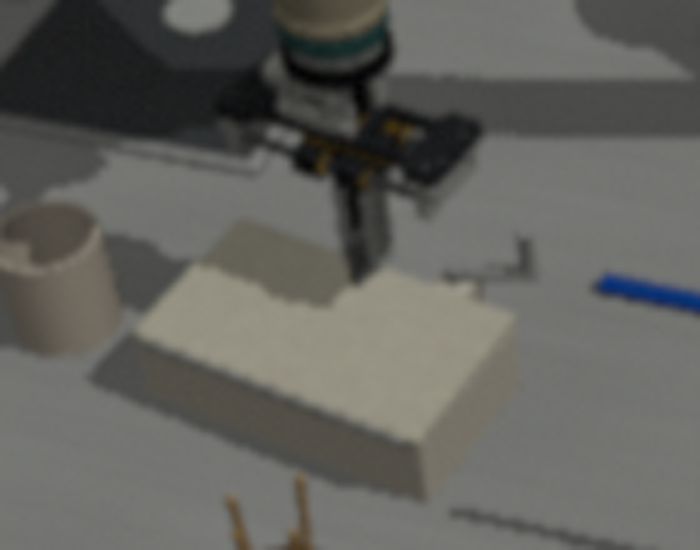

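Emit:
step_arm --pt "0.05 0 2 0 0 0 0" --pt "0.05 0 3 0 0 0 0" --pt "0.05 0 4 0 0 0 0" --pt "0.05 0 5 0 0 0 0" --pt "0.05 0 6 0 0 0 0" --pt "0.05 0 7 0 0 0 0" --pt "0.05 0 7 0 0 0 0" --pt "0.05 0 7 0 0 0 0"

```text
time: 25.1
tcp_pos: [460.9, -246.7, 70.3]
tool_rot: [-1.573, -0.004, -0.19]
wrist_force: [-8.2, 3.1, 26.2]
gripper_width: 0.104
```

Emit:
step_arm --pt "0.05 0 0 0 0 0 0" --pt "0.4 0 -3 0 0 0 0" --pt "0.4 0 -3 0 0 0 0" --pt "0.4 0 -3 0 0 0 0" --pt "0.4 0 -15 0 0 0 0" --pt "0.4 0 -45 0 0 0 0" --pt "0.4 0 -75 0 0 0 0" --pt "0.4 0 -75 0 0 0 0" --squeeze 10

```text
time: 25.77
tcp_pos: [464.0, -248.8, 149.9]
tool_rot: [-1.577, -0.013, -0.19]
wrist_force: [0.8, 0.1, 1.5]
gripper_width: 0.402
```

Run:
```python
from h import *
p,Rm,o=tool();print(p,o['wrist_force'],o['gripper_width'])
print(towards([441,-134,140],down(YAW)))
```

```text
[ 463.99939308 -248.75240942  149.85325021] [0.78461137 0.0741957  1.4903988 ] 0.4019859423840665
(array([-44.4,   8.6, 108.4]), array([ 0.34, -0.11,  0.75]))
```

Emit:
step_arm --pt "0.4 -10 -20 25 0.3 0 0.7" --pt "0.4 -20 -30 50 0.3 0 0.7" --pt "0.4 -32 -35 80 0.3 0 0.7" --pt "0.4 -44 -35 108 0.3 0 0.7" --pt "0.4 -44 -35 108 0.3 0 0.7" --pt "0.4 -44 -35 108 0.3 0 0.7" --pt "0.4 -44 -35 108 0.3 0 0.7" --pt "0.4 -44 -35 108 0.3 0 0.7"

```text
time: 26.43
tcp_pos: [441.2, -135.0, 183.2]
tool_rot: [-1.572, -0.001, -0.19]
wrist_force: [0.3, -0.3, 0.2]
gripper_width: 0.4
```

Run:
```python
from h import *
p,Rm,o=tool();print(p,w2c(p))
im=bot.grab_frame("wrist"); cv2.imwrite("pics/w13.png",im[:,:,::-1])
im=bot.grab_frame("scene"); cv2.imwrite("pics/s13.png",cv2.resize(im[150:260,150:290,::-1],None,fx=5,fy=5,interpolation=cv2.INTER_CUBIC))
```

```text
[ 441.19738555 -134.99986444  183.17081807] [-103.54577753  105.50703332  183.17081807]
```

View pics/w13.png

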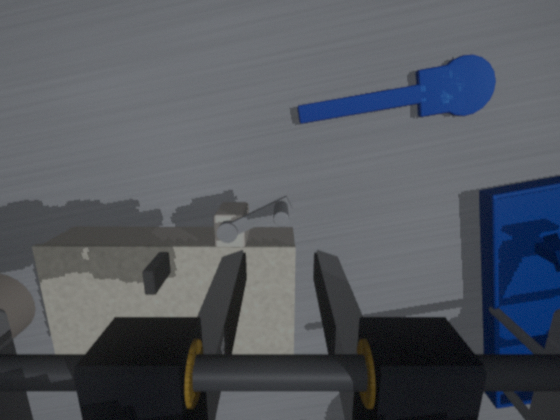

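View pics/s13.png

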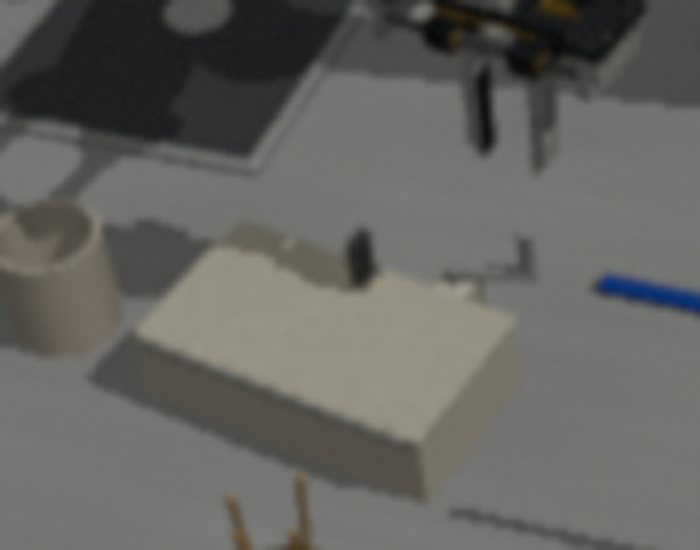

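Run:
```python
from h import *
W=bot.camera_model("wrist")
im=cv2.imread("pics/w13.png");cv2.imwrite("pics/w13a.png",cv2.resize(im[180:270,130:310],None,fx=4,fy=4,interpolation=cv2.INTER_CUBIC))
w=onz(W,(281,217),110.5);print(w,w2c(w)); print(proj(W,c2w(-85,60,74.5)))
for y in (-120,120): print(proj(W,c2w(-68,y,66)))
```

```text
[ 436.42737646 -133.27104044  110.5       ] [-108.55484672  106.31390691  110.5       ]
[227.94579074 230.92593659]
[ 32.86008366 245.95970565]
[295.97687421 245.33442977]
```

View pics/w13a.png

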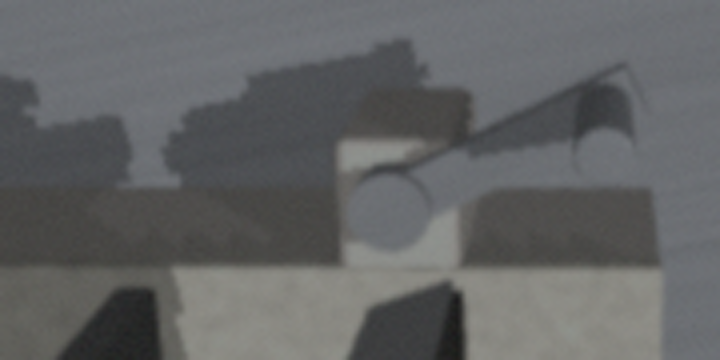

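Run:
```python
from h import *
W=bot.camera_model("wrist")
w=onz(W,(281,218.6),110.5);print(w,w2c(w));print(towards([w[0],w[1],85],down(YAW)))
```

```text
[ 437.66994263 -133.50983993  110.5       ] [-107.28954427  106.31154386  110.5       ]
(array([-3.7, 98.2,  0.9]), array([ 0.04, -0.17,  0.02]))
```

Emit:
step_arm --pt "0.4 -3.7 25 1 0 0 0" --pt "0.4 -3.7 55 1 0 0 0" --pt "0.4 -3.7 80 1 0 0 0" --pt "0.4 -3.7 95 1 0 0 0" --pt "0.4 -3.7 98 1 0 0 0" --pt "0.05 -3.7 98 1 0 0 0" --pt "0.05 -3.7 98 1 0 0 0" --pt "0.05 -3.7 98 1 0 0 0" --squeeze 10

```text
time: 27.2
tcp_pos: [438.8, -134.3, 86.3]
tool_rot: [-1.572, -0.003, -0.191]
wrist_force: [0.1, -0.1, 0.2]
gripper_width: 0.225
```

Emit:
step_arm --pt "0.05 0 0 0 0 0 0" --pt "0.05 0 0 0 0 0 0" --pt "0.05 0 0 0 0 0 0" --pt "0.05 0 0 0 0 0 0" --pt "0.05 0 0 0 0 0 0" --pt "0.05 0 0 0 0 0 0" --pt "0.05 0 0 0 0 0 0" --pt "0.05 0 0 0 0 0 0"

```text
time: 27.87
tcp_pos: [439.6, -134.0, 87.2]
tool_rot: [-1.572, -0.005, -0.192]
wrist_force: [0.1, 3.0, 6.8]
gripper_width: 0.123
```

```bash
cat > latch.py <<'E'
from h import *
import sys
p,Rm,o=tool();c=w2c(p);print(p,c,o['wrist_force'],o['gripper_width'])
a=np.arctan2(c[1]-60,c[0]+85);r=np.hypot(c[1]-60,c[0]+85);print(a,r)
for b in np.linspace(a,float(sys.argv[1]),int(sys.argv[2])+1)[1:]:
    d=c2w(-85+r*np.cos(b),60+r*np.sin(b),p[2])-p
    print(b.round(2),(Rm.T@d).round(1))
E
python3 latch.py 0 14
```

```text
[ 439.64020325 -133.98273978   87.21461032] [-105.26561728  106.21520741   87.21461032] [0.12047318 2.98509345 6.83831881] 0.1229216585749299
1.984050320159323 50.463260289863676
1.84 [6.7 0.  2.4]
1.7 [13.7  0.1  3.9]
1.56 [20.9  0.1  4.3]
1.42 [28.   0.1  3.8]
1.28 [34.9  0.2  2.2]
1.13 [41.6  0.2 -0.3]
0.99 [47.9  0.2 -3.8]
0.85 [53.6  0.3 -8.1]
0.71 [ 58.6   0.3 -13.2]
0.57 [ 62.9   0.3 -18.9]
0.43 [ 66.3   0.3 -25.2]
0.28 [ 68.8   0.4 -31.9]
0.14 [ 70.4   0.4 -38.8]
0.0 [ 70.9   0.4 -46. ]
```

Emit:
step_arm --pt "0.05 7 0 2.4 0 0 0" --pt "0.05 14 0 3.9 0 0 0" --pt "0.05 21 0 4.3 0 0 0" --pt "0.05 28 0 3.8 0 0 0" --pt "0.05 35 0 2.2 0 0 0" --pt "0.05 41.6 0 -0.3 0 0 0" --pt "0.05 48 0 -3.8 0 0 0" --pt "0.05 54 0 -8 0 0 0"

```text
time: 28.53
tcp_pos: [496.2, -149.0, 87.8]
tool_rot: [-1.564, -0.012, -0.195]
wrist_force: [7.9, 11.1, -0.7]
gripper_width: 0.12
```

```bash
python3 latch.py 0 6
```

```text
[ 496.18856927 -149.0168005    87.81412801] [-46.90385069 102.01462617  87.81412801] [ 7.89653121 11.13105714 -0.70876065] 0.11983100643889427
0.8342724418645017 56.71459604706916
0.7 [ 5.5  0.  -5.6]
0.56 [ 10.2   0.  -12. ]
0.42 [ 13.9   0.  -18.9]
0.28 [ 16.6   0.  -26.3]
0.14 [ 18.3  -0.  -34. ]
0.0 [ 18.9  -0.1 -41.9]
```

Run:
```python
from h import *
p,Rm,o=tool()
for b in np.linspace(.75,-0.03,8):
    d=c2w(-85+53*np.cos(b),60+53*np.sin(b),p[2])-p
    print(b.round(2),(Rm.T@d).round(1))
print(o['tool_rot'])
```

```text
0.75 [ 0.7 -0.  -5.9]
0.64 [  4.5  -0.  -10.4]
0.53 [  7.8  -0.  -15.3]
0.42 [ 10.5  -0.  -20.5]
0.3 [ 12.6  -0.  -26.1]
0.19 [ 14.1  -0.1 -31.8]
0.08 [ 15.   -0.1 -37.6]
-0.03 [ 15.2  -0.1 -43.5]
[-1.56380135 -0.01200202 -0.19477097]
```

Emit:
step_arm --pt "0.05 1 0 -6 0 0 0" --pt "0.05 4.5 0 -10.4 0 0 0" --pt "0.05 8 0 -15.3 0 0 0" --pt "0.05 10.5 0 -20.5 0 0 0" --pt "0.05 12.6 0 -26 0 0 0" --pt "0.05 14 0 -32 0 0 0" --pt "0.05 15 0 -38 0 0 0" --pt "0.05 15 0 -42 0 0 0"

```text
time: 29.2
tcp_pos: [514.0, -196.7, 88.9]
tool_rot: [-1.566, -0.034, -0.197]
wrist_force: [17.7, 3.1, -8.4]
gripper_width: 0.053
```

```bash
python3 latch.py 0 1
python3 - <<'E'
from h import *
im=bot.grab_frame("wrist"); cv2.imwrite("pics/w14.png",im[:,:,::-1])
E
```

```text
[ 513.96238437 -196.73046091   88.91182185] [-20.52578923  58.46350947  88.91182185] [17.71994794  3.08236064 -8.39433035] 0.05257625079820801
-0.023826577246214523 64.49251629236932
0.0 [0.  0.  1.5]
```

View pics/w14.png

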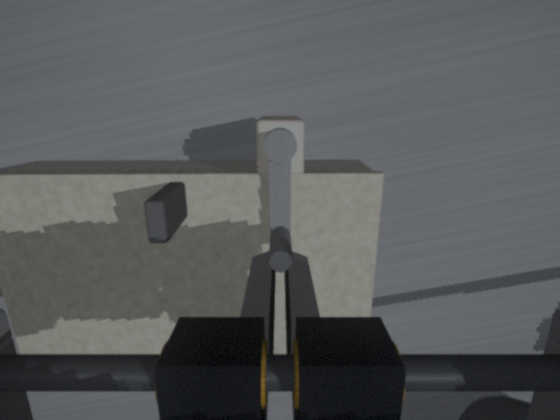

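Emit:
step_arm --pt "0.3 0 0 0 0 0 0" --pt "0.3 0 0 0 0 0 0" --pt "0.3 0 0 0 0 0 0" --pt "0.3 0 0 0 0 0 0" --pt "0.3 0 -20 0 0 0 0" --pt "0.3 0 -50 0 0 0 0" --pt "0.3 0 -80 0 0 0 0" --pt "0.3 0 -90 0 0 0 0"

```text
time: 29.92
tcp_pos: [512.3, -197.5, 182.8]
tool_rot: [-1.567, -0.039, -0.197]
wrist_force: [0.5, -0.1, 0.7]
gripper_width: 0.303
```

Run:
```python
from h import *
p,Rm,o=tool();print(p,o['tool_rot'],o['wrist_force'])
W=bot.camera_model("wrist")
im=bot.grab_frame("wrist"); cv2.imwrite("pics/w15.png",im[:,:,::-1])
for a in (0,.1,.2): print(a,proj(W,c2w(-85+52*np.cos(a),60+52*np.sin(a),110.5)).round(1))
print(proj(W,c2w(-85,60,74.5)),proj(W,c2w(-68,-120,66)),proj(W,c2w(-68,120,66)))
cv2.imwrite("pics/w15a.png",cv2.resize(im[90:290,160:400,::-1],None,fx=3,fy=3,interpolation=cv2.INTER_CUBIC))
```

```text
[ 512.29939291 -197.49810589  182.77973958] [-1.56680235 -0.03918817 -0.19740451] [ 0.54680132 -0.12134604  0.66537541]
0 [282.8 206. ]
0.1 [289.7 205.6]
0.2 [296.6 204.5]
[281.78644256 130.11072753] [ 66.07117697 152.17391553] [353.74096524 149.33998008]
```

View pics/w15a.png

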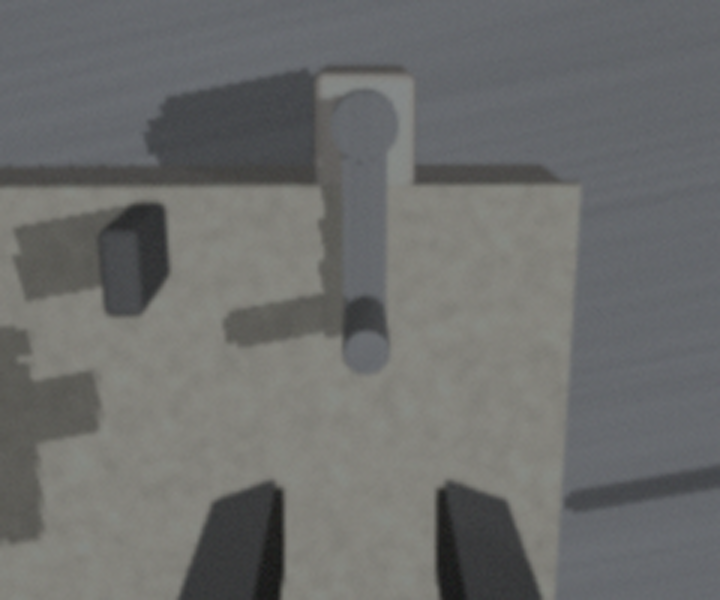

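Emit:
step_arm --pt "0.3 -20 -30 20 0 0 0" --pt "0.3 -40 -60 40 0 0 0" --pt "0.3 -60 -80 70 0 0 0" --pt "0.3 -80 -100 100 0 0 0" --pt "0.3 -100 -100 130 0 0 0" --pt "0.3 -120 -100 150 0 0 0" --pt "0.3 -120 -100 150 0 0 0" --pt "0.3 -120 -100 150 0 0 0"

```text
time: 30.63
tcp_pos: [419.2, -25.8, 277.8]
tool_rot: [-1.568, -0.04, -0.195]
wrist_force: [0.6, -0.7, 0.8]
gripper_width: 0.298
```

Run:
```python
from h import *
for n in ("top","scene"):
    im=bot.grab_frame(n); cv2.imwrite(f"pics/{n}16.png",im[:,:,::-1])
im=cv2.imread("pics/scene16.png");cv2.imwrite("pics/s16a.png",cv2.resize(im[170:330,150:430],None,fx=2.8,fy=2.8,interpolation=cv2.INTER_CUBIC))
print(bot.observe()['wrist_force'],bot.observe()['time'])
```

```text
[ 0.00254122 -0.15366577  0.3742265 ] 30.7333
```

View pics/s16a.png

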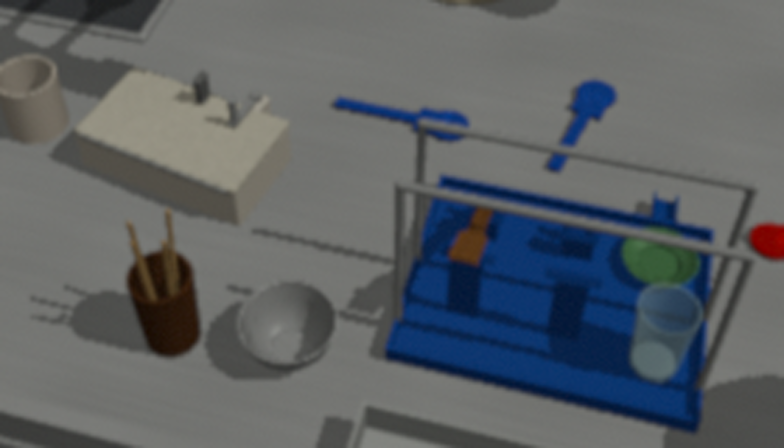

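View pics/top16.png

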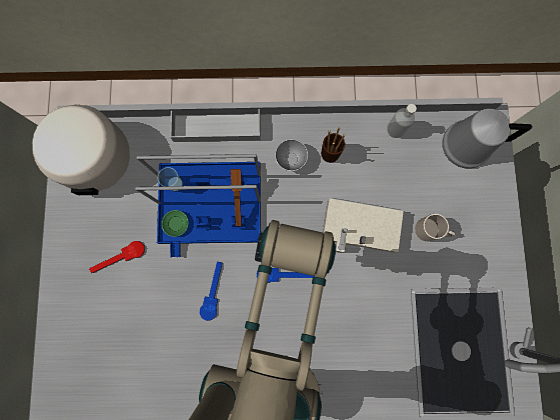

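Everything is in place: lid shut, lever over it, spatula and dishes unmoved. Handing in.

```bash
python3 -c "
from cell import bot
print(bot.sign_off())"
```

```text
the job is handed in; nothing more can be done
None
```

The job is done and handed in at about 31 s. I swung the latch clear and opened the lid to about 1.75–1.85 rad. I then took the paddle out under the front rail, laid it across both ribs, shut the lid and swung the latch back over it.

**Final checks:**
- **Paddle:** after release the wrist picture showed it lying on both ribs, clear of the case walls.
- **Lid:** its front edge in the last wrist picture was within about 1–2 px of where it should be when shut. I had pressed it down with 26 N.
- **Latch:** the peg was within 1 px of where it should be at lever angle 0.
- **Everything else:** the spatula and the other dishes stood where they were at the start, and the arm was touching nothing.

**What did not go exactly as planned:**
- **Laying the paddle down:** at a full mid-handle grip the fingertips reach the case floor about when the paddle meets the ribs. I opened the jaws with a 7 N contact force, so the paddle may have settled the last 1–2 mm by itself.
- **Open lid angle:** I moved the fin grip to about 1.83 rad, but a wrist picture taken later read about 1.75.
- **Closing the latch:** the peg slid out of the pads near the end of the swing, with up to about 18 N on the wrist. The lever still reached about 0.

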